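Move the tube racks from the shaker to a swept scanner deck

TASK

Brush the loose lids off the scanner deck into the yellow waste tray with the block brush, never touching lids with the gripper. Then drive the wooden wedge in beside the shaker's sprung clamp so that it stays open by itself, let go of it, and move every tube rack upright onto the deck; only when all racks stand there, take the wedge out so that the clamp shuts. Finish with brush and wedge on the desk, off the deck, tray and shaker, and leave the other things on the desk as they are.

Things in the scene. Friction and masses are not known exactly. Their poses are not given: they have to be found in the camera images.
- shaker: fixed white laboratory shaker; flat grey platform 60 mm above the desk. Origin at desk level, z up; platform spans x -90..+125, y -180..+190 mm in its frame. Up to three racks stand in a row at x +45, y 0, 75, 150 mm, feet between a 35 mm high fence (+x side) and the clamp bar's lip (-x side)
- clamp (a joint): travel (m) of the steel clamp bar along shaker -x: 0 shut, 0.032 end stop. A spring pulls it shut (4.5 N shut, 8 N at 0.024). Shut, its lip, 12..18 mm above the platform, covers 11 mm of the 10 mm thick feet of all racks; above 0.016 the racks lift straight up freely. Bar: 28 mm above the platform, shaker x -63..-48, y -130..+175 mm when shut
- roller (a point): centre of the top of the clamp's upright white roller, 20 mm diameter, 28 mm above the platform, at shaker x -38, y -120 mm when shut; moves with the clamp
- anvil (a point): fixed aluminium anvil block on the platform, 28 mm high, shaker x -8..+37, y -150..-60 mm; this point: middle of the foot of its flat -x face (x -8, y -105 mm, on the platform). 20 mm are free between this face and the shut roller: the wedge channel, floored by the platform, running along shaker y and entered from -y
- gap (a point): fixed point on the platform in the wedge channel, midway between shut roller and anvil face: shaker x -18, y -120 mm; axes as the shaker's
- wedge: loose wooden wedge 120 mm long, 30 high, 100 g. Origin centre of underside, x towards the thin end, z up. x -60..0: parallel, 42 wide (y -21..21); x 0..60: the +y side tapers to a 10 mm tip (y -21..-11), the -y side is straight. Square grip post 24 x 24 mm at x -42, from 30 to 85 mm height. See point wedge_shoulder for its use
- wedge_shoulder (a point): on the wedge at x 0, y +21 mm, z 0, where taper and parallel part meet. Drive the wedge (5 to 20 N) thin end towards shaker +y, straight side along the anvil: once this point is 15 to 25 mm past the roller (in shaker y) the clamp stays open about 0.022 by itself. The wedge lifts straight up out of the channel; the clamp then snaps shut
- deck: fixed scanner deck, white flat top 240 (x) x 280 mm (y), 45 mm above the desk; origin under its centre at desk level, z up. Grey rims 10 mm high stand along its +x and both y edges, just outside the top; the -x edge is open, and the lower waste tray adjoins it
- tray (a point): centre of the inner floor of the fixed yellow waste tray along the deck's open -x edge, 6 mm above the desk; inner size 105 mm in the deck's x, 286 mm in y; rim 30 mm above the desk. Axes as the deck's
- brush: loose block brush standing on its stiff black bristles; 130 mm long (its x), 36 mm wide (y), 150 g. Origin centre of the underside of the bristles, z up. Bristles 126 x 28 mm up to 34 mm, wooden back to 48 mm, and on it a grip rib 90 mm long (x), 22 mm wide (y), from 48 to 88 mm height
- rack1: blue rack of six red-capped tubes, 210 to 420 g, may be absent. Origin centre of the underside, z up. Foot 100 (x) x 58 (y) x 10 mm, body 68 x 52 mm, tube caps to 74 mm height; in the middle an upright handle plate 60 mm long (x), 10 mm thick (y), top at 118 mm. All racks are alike; starts on the shaker
- rack2: blue rack of six red-capped tubes, 210 to 420 g, may be absent. Origin centre of the underside, z up. Foot 100 (x) x 58 (y) x 10 mm, body 68 x 52 mm, tube caps to 74 mm height; in the middle an upright handle plate 60 mm long (x), 10 mm thick (y), top at 118 mm. All racks are alike; starts on the shaker
- rack3: blue rack of six red-capped tubes, 210 to 420 g, may be absent. Origin centre of the underside, z up. Foot 100 (x) x 58 (y) x 10 mm, body 68 x 52 mm, tube caps to 74 mm height; in the middle an upright handle plate 60 mm long (x), 10 mm thick (y), top at 118 mm. All racks are alike; starts on the shaker
- cap1: loose red screw lid, disc 44 mm diameter, 18 mm high, 20 g, may be absent; origin centre of its underside (or either face if it has turned over). Starts lying on the deck
- cap2: loose red screw lid, disc 44 mm diameter, 18 mm high, 20 g, may be absent; origin centre of its underside (or either face if it has turned over). Starts lying on the deck
- cap3: loose red screw lid, disc 44 mm diameter, 18 mm high, 20 g, may be absent; origin centre of its underside (or either face if it has turned over). Starts lying on the deck
- cap4: loose red screw lid, disc 44 mm diameter, 18 mm high, 20 g, may be absent; origin centre of its underside (or either face if it has turned over). Starts lying on the deck
- spray: blue spray bottle, bystander, 90 mm diameter, 165 mm high; origin centre of the underside
- marker: black marker pen, bystander, 130 mm long, 13 mm thick; origin centre of the underside
- mouse: black computer mouse, bystander, 110 x 60 x 32 mm; origin centre of the underside
- gel: clear gel jar, bystander, 60 mm diameter, 140 mm high; origin centre of the underside
Not all that is in view belongs to the job. Leave any green look-alike of the cap1 alone. Leave any green look-alike of the wedge alone.

How it is judged:
On the way, in this order (a step that is already met when the one before it is completed fails the run):
1. the brush pushes a lid ((contact force between brush and cap1 above 0.02 N or contact force between brush and cap2 above 0.02 N or contact force between brush and cap3 above 0.02 N or contact force between brush and cap4 above 0.02 N)).
2. all lids lie in the waste tray (x of cap1 in the frame of tray between -0.055 and 0.058 m and y of cap1 in the frame of tray between -0.15 and 0.15 m and height (world z) of each of cap1, cap2, cap3, cap4 below 0.042 m and x of cap2 in the frame of tray between -0.055 and 0.058 m and y of cap2 in the frame of tray between -0.15 and 0.15 m and x of cap3 in the frame of tray between -0.055 and 0.058 m and y of cap3 in the frame of tray between -0.15 and 0.15 m and x of cap4 in the frame of tray between -0.055 and 0.058 m and y of cap4 in the frame of tray between -0.15 and 0.15 m), for 0.3 s.
3. the wedge stands in the channel and holds the clamp open, with nothing in the gripper (value of joint clamp above 0.016 m and horizontal distance between wedge and gap below 0.06 m and height (world z) of wedge below 0.075 m and contact force between the fingers and anything else below 0.2 N), for 0.5 s.
4. all racks stand upright on the deck, released, the clamp still wedged open (x of rack1 in the frame of deck between -0.09 and 0.09 m and y of rack1 in the frame of deck between -0.125 and 0.125 m and height (world z) of rack1 between 0.041 and 0.051 m and angle between each of rack1, rack2, rack3's own z axis and vertical below 0.1 rad and x of rack2 in the frame of deck between -0.09 and 0.09 m and y of rack2 in the frame of deck between -0.125 and 0.125 m and height (world z) of rack2 between 0.041 and 0.051 m and x of rack3 in the frame of deck between -0.09 and 0.09 m and y of rack3 in the frame of deck between -0.125 and 0.125 m and height (world z) of rack3 between 0.041 and 0.051 m and contact force between the fingers and rack1 below 0.2 N and contact force between the fingers and rack2 below 0.2 N and contact force between the fingers and rack3 below 0.2 N and value of joint clamp above 0.016 m), for 0.3 s.
5. the wedge is out and the clamp is shut (value of joint clamp below 0.003 m and distance between wedge and gap above 0.08 m), for 0.2 s.
At the end, for the whole second after the job is handed in: every rack stands upright (within 0.1 rad) and at rest on the deck's top, its centre at least about 15 mm inside the deck's edges; every lid lies in the waste tray; the clamp is shut (under 3 mm); wedge and brush lie at rest on the desk (or on something no more than 30 mm high) outside deck and tray (all of step 2 and x of rack1 in the frame of deck between -0.09 and 0.09 m and y of rack1 in the frame of deck between -0.125 and 0.125 m and height (world z) of rack1 between 0.041 and 0.051 m and angle between each of rack1, rack2, rack3's own z axis and vertical below 0.1 rad and x of rack2 in the frame of deck between -0.09 and 0.09 m and y of rack2 in the frame of deck between -0.125 and 0.125 m and height (world z) of rack2 between 0.041 and 0.051 m and x of rack3 in the frame of deck between -0.09 and 0.09 m and y of rack3 in the frame of deck between -0.125 and 0.125 m and height (world z) of rack3 between 0.041 and 0.051 m and height (world z) of brush between -0.01 and 0.03 m and not (x of brush in the frame of tray between -0.08 and 0.3 m and y of brush in the frame of tray between -0.16 and 0.16 m) and height (world z) of wedge between -0.01 and 0.03 m and not (x of wedge in the frame of tray between -0.08 and 0.3 m and y of wedge in the frame of tray between -0.16 and 0.16 m) and value of joint clamp below 0.003 m and linear speed of each of wedge, brush, rack1, rack2, rack3 below 0.02 m/s); the robot touches nothing.
It fails at once if the fingers touch a lid (contact force between the fingers and cap1 above 0.3 N or contact force between the fingers and cap2 above 0.3 N or contact force between the fingers and cap3 above 0.3 N or contact force between the fingers and cap4 above 0.3 N).
It fails at once if a rack is tipped over (angle between any of rack1, rack2, rack3's own z axis and vertical above 0.8 rad).
It fails at once if a bystander on the desk is moved by more than 3 cm (distance of any of spray, marker, mouse, gel from where it was at the start of the episode above 0.03 m).
Of rack1, rack2, rack3 only 2 to 3 are there at a start; the rules pass over those that are not, and their reading is None.
Of cap1, cap2, cap3, cap4 only 2 to 4 are there at a start; the rules pass over those that are not, and their reading is None.
At some moment in a run one of brush, cap1, cap2, cap3, cap4 may be knocked a few centimetres aside while the robot is not near it.
Once in a run the grip may slacken for a moment while it holds something.
It also fails if it takes over 210 s, if anything falls off the work surface, if the arm or the gripper's body presses on something with over 40 N, if the wrist force passes 120 N, or if a joint passes its speed limit or range.

ROBOT

A 7-joint arm with a two-finger parallel gripper is mounted at the origin on the work surface. World frame = base frame: x ahead of the robot, y to its left, z up, the work surface at z = 0. Lengths are in m, angles in rad, forces in N, time in s.
With the tool pointing down it reaches from about 0.425 to 0.925 m from the base axis. Payload 6.8 kg.
Tool frame: the origin (TCP) lies on the front face of the gripper's body, between the roots of the fingers; the fingertips stand 80 mm ahead of it and the grasp point (between the pads) lies 61 mm ahead of it; z points along the fingers, y is the direction in which the jaws open and shut (so a half turn about z gives the same grasp; the last joint's range is limited). The gripper opens to 88 mm and grips with 3 to 60 N. Pads are 20 mm wide; open, the fingers measure 115 mm over their backs; the gripper's body (75 mm by 178 mm) begins 61 mm behind the grasp point.
Start: joints at [1.197, 0.477, 0.022, 1.555, -0.011, 1.109, -0.083], TCP at [0.177, -0.651, 0.303] pointing down, gripper open.
Joint ranges: [-2.96, 2.96], [-0.34, 2.1], [-1.41, 1.46], [0.24, 2.44], [-1.37, 4.51], [0.17, 1.92], [-2.96, 2.96]. Speed limits (rad/s): [2.39, 2.39, 3.14, 3.14, 3.14, 3.14, 3.14].

INTERFACE

Orientations are given as a unit quaternion [x, y, z, w].
In Python, from plant import arm, snapshot, order gives the robot as it stands. The module is installed in compiled form; this text tells all that it offers.
- The arm moves only by the tool arm_command, never from a script. Its argument "targets" is a list of rows, each an object with "jaw": the closure, from -1 (fully open) to 1 (shut), so that 0 is half open; "linear": the shift along the tool's x, y, z in cm, a list of three; "spin": the turn about the tool's z in degrees. A call has 1 to 10 rows; each row is the pose to reach, as a shift and turn from the pose commanded when the call began, along the tool's axes at that moment; what a row does not reach only later rows make up. A row lasts 1/8 s, in which the tool goes at most 62.5 mm and 10.7 degrees, less where a joint would pass 70% of its speed; a pose out of reach is approached as far as the arm can. A call with a gripper value outside its range is refused whole. The fingers move at their own pace and stop on an object; the grip force is fixed at half the most. Time passes only in rows, so rows that repeat a pose let the fingers close. It gives the time, the measured TCP pose, the force and the opening at its end, in the units of the state.
- arm.get_state(): the state, without advancing time (a new reading comes with each control period).
- snapshot(name): name is "scene" or "top"; returns a dict with "img" (400x640x3 uint8, red, green, blue), "range_z" (400x640 float32, m along the optical axis (not along the pixel's ray), 0 where there is no reading), "fov_y" (degrees; the focal length in pixels is half the picture's height over the tangent of half this angle, whatever the lens; pixels are square), "cx", "cy" (the principal point, pixels), "k1" (the pictures are not rectified: a ray, as slopes to the right and down, at radius r is drawn at 1 + k1 r^2 times it, then the intrinsics apply), "R" (3x3) and "t" (3): a world point X has camera coordinates R X + t. Camera axes: x right, y down, z forward; pixel columns grow to the right and rows downward; lengths in m; the calibration is good to about 2 mm. A picture is of the moment at which its call begins.
- order.hand_in(): hands the job in, once; it reports no verdict.
The state is a dict: "clock": time; "qpos": joint angles; "joint_velocities": joint speeds; "joint_efforts": joint torques, N m; "eef_pos": TCP position; "tool_rot": TCP orientation; "contact_force": force on the tool from outside, world axes, zero at the start; "torque": the same for the moment, N m; "opening": finger opening in m.
Only numpy, scipy, OpenCV 4.12 (cv2) and the standard library are available. Lean on these libraries where they do the work, as an engineer would, in place of code of your own. Each camera call takes 0.05 s, during which the arm holds its last target. There are 200 camera calls.

## Working session

There is one attempt and no reset: what is moved stays moved. The work goes in short steps, Python scripts to look and compute and a tool call to move; the robot and the scene stay as the last step left them, time stands still between calls to the robot, and variables do not carry over. Pictures are saved under pics/ and viewed, about 12 in all and at most 16, crops included, and the job is handed in when it is done.

Besides the shell and the picture viewer there is one more tool, called after ">>>" as a command line: name --argument value ..., lists and objects as JSON in quotes. arm_command: Moves the arm, as the interface text tells. Its arguments: {"type":"object","properties":{"targets":{"type":"array"}},"required":["targets"]}

```bash
mkdir -p pics
cat > h.py <<'E'
import numpy as np, cv2
from plant import arm, snapshot, order
from scipy.spatial.transform import Rotation as Rn
def save(s,n,crop=None,f=1):
    im=s["img"][...,::-1]
    if crop: im=im[crop[1]:crop[3],crop[0]:crop[2]]
    cv2.imwrite("pics/"+n,cv2.resize(im,None,fx=f,fy=f,interpolation=cv2.INTER_CUBIC))
def cal(s):
    f=200/np.tan(np.radians(s["fov_y"])/2)
    return np.array([[f,0,s["cx"]],[0,f,s["cy"]],[0,0,1]]),np.array([s["k1"],0,0,0,0.])
def rays(s,uv):
    K,d=cal(s); p=cv2.undistortPoints(np.array(uv,float).reshape(-1,1,2),K,d)[:,0]
    return np.c_[p,np.ones(len(p))]
def onplane(s,uv,z):
    R=np.array(s["R"]);t=np.array(s["t"]);r=rays(s,uv)@R; c=-R.T@t
    return c+r*((z-c[2])/r[:,2])[:,None]
def cloud(s):
    v,u=np.mgrid[0:400,0:640]; r=rays(s,np.c_[u.ravel(),v.ravel()])
    X=(r*s["range_z"].reshape(-1,1)-np.array(s["t"]))@np.array(s["R"])
    return X.reshape(400,640,3)
def proj(s,X):
    K,d=cal(s); return cv2.projectPoints(np.array(X,float).reshape(-1,1,3),cv2.Rodrigues(np.array(s["R"]))[0],np.array(s["t"],float),K,d)[0][:,0]
def st():
    s=arm.get_state(); e=Rn.from_quat(s["tool_rot"]).as_matrix()
    print("t",round(s["clock"],2),"tcp",np.round(s["eef_pos"],4),"F",np.round(s["contact_force"],1),"open",round(s["opening"],4)); print(np.round(e,3).tolist()); return s,e
E
python3 - <<'E'
from h import *
for n in("scene","top"):
    s=snapshot(n); save(s,n+"0.png"); print(n,s["fov_y"],np.array(s["R"]).round(3).tolist(),np.array(s["t"]).round(3),(-np.array(s["R"]).T@s["t"]).round(3))
    np.savez(n+"0.npz",**s)
st()
E
```

```text
scene 57.73831803037574 [[-0.018, 1.0, 0.006], [0.597, 0.015, -0.802], [-0.802, -0.011, -0.598]] [-0.008 -0.239  1.608] [1.432 0.029 0.769]
top 50.431045227379435 [[-0.011, -1.0, 0.01], [-0.98, 0.009, -0.198], [0.198, -0.012, -0.98]] [0.02  0.532 1.288] [0.267 0.031 1.367]
t 0.1 tcp [ 0.1772 -0.6509  0.3018] F [-0.8 -0.3  0.3] open 0.0881
[[0.965, 0.263, -0.001], [0.263, -0.965, 0.001], [-0.0, -0.002, -1.0]]
```

View pics/top0.png

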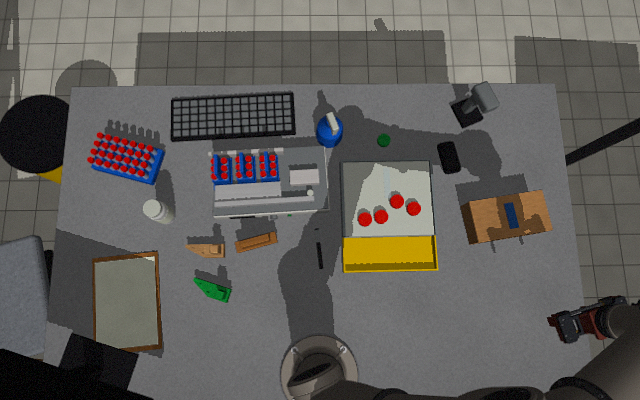

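View pics/scene0.png

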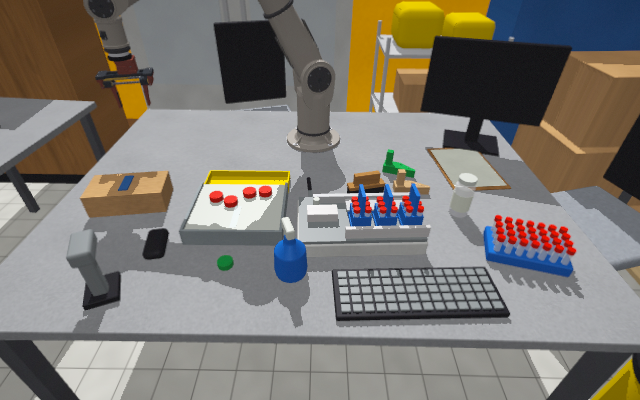

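The top view shows the deck at (388,200) with four red lids at (365,219), (381,216), (397,201) and (413,209). The yellow tray is at (390,253) and the shaker with three racks is at (268,180). There are wooden items at (206,250) and (256,242), and green look-alikes at (212,290) and (383,140). I'll enlarge the wooden items.

Run:
```python
from h import *
s=dict(np.load("top0.npz")); save(s,"c1.png",(170,130,345,310),4)
X=cloud(s)
for u,v in[(196,250),(207,249),(220,250),(256,242),(245,246),(270,238),(310,192),(303,176),(268,170),(240,200),(388,180),(390,250),(397,201),(300,205)]: print((u,v),X[v,u].round(3))
hsv=cv2.cvtColor(s["img"],cv2.COLOR_RGB2HSV)
m=(((hsv[...,0]<8)|(hsv[...,0]>172))&(hsv[...,1]>150)&(hsv[...,2]>100)).astype(np.uint8)
m[:, :340]=0;m[:,440:]=0
n,l,q,c=cv2.connectedComponentsWithStats(m)
for i in range(1,n):
  if q[i,4]>30: print("lid",q[i],c[i],onplane(s,[c[i]],.063).round(4))
```

```text
(196, 250) [0.376 0.379 0.032]
(207, 249) [0.379 0.344 0.035]
(220, 250) [0.375 0.301 0.044]
(256, 242) [0.394 0.184 0.09 ]
(245, 246) [0.382 0.217 0.089]
(270, 238) [0.41  0.146 0.046]
(310, 192) [0.546 0.021 0.092]
(303, 176) [0.597 0.042 0.089]
(268, 170) [0.594 0.142 0.174]
(240, 200) [0.523 0.235 0.088]
(388, 180) [ 0.592 -0.23   0.047]
(390, 250) [ 0.372 -0.234  0.01 ]
(397, 201) [ 0.521 -0.253  0.061]
(300, 205) [0.511 0.052 0.06 ]
lid [390 194  14  15 152] [396.65789474 201.        ] [[ 0.5205 -0.2514  0.063 ]]
lid [407 201  14  15 148] [413.43918919 208.10810811] [[ 0.4973 -0.303   0.063 ]]
lid [375 210  13  14 150] [380.88666667 216.28      ] [[ 0.4725 -0.1997  0.063 ]]
lid [358 212  14  14 153] [364.58823529 218.74509804] [[ 0.4652 -0.1485  0.063 ]]
```

View pics/c1.png

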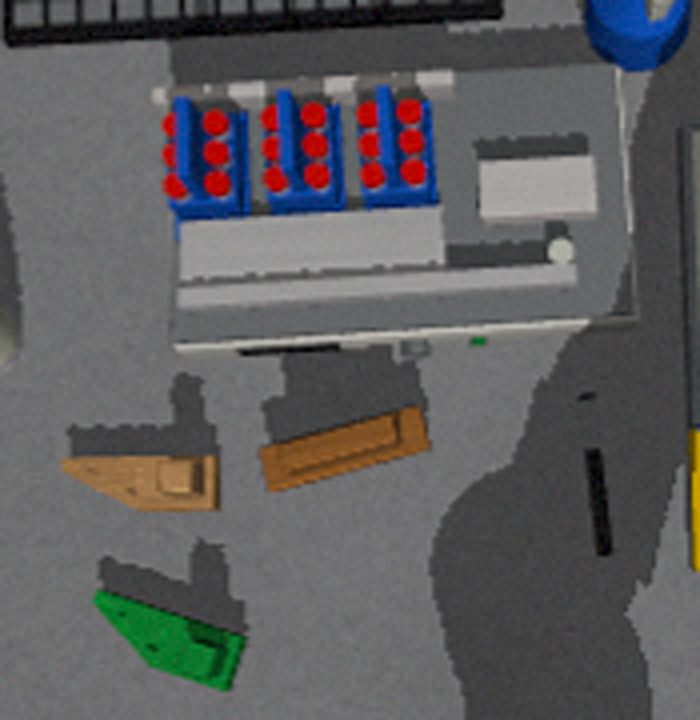

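Confirmed in the crop:
- **Wedge:** the tan piece at about (206,250) with a post. Its thin end already points +y, with the straight side towards +x. The green one at (212,290) is the decoy.
- **Brush:** the block with a rib at (256,242).
- **Shaker:** roller at (310,193), anvil at (304,177).

Next I'll measure poses.

Run:
```python
from h import *
s=dict(np.load("top0.npz")); X=cloud(s); hsv=cv2.cvtColor(s["img"],cv2.COLOR_RGB2HSV).astype(int); H,S,V=[hsv[...,i] for i in range(3)]
ok=s["range_z"]>0
def rect(name,m,box,zl,zh):
    u0,v0,u1,v1=box; M=np.zeros((400,640),bool); M[v0:v1,u0:u1]=1
    p=X[M&m&ok&(X[...,2]>zl)&(X[...,2]<zh)]
    if len(p)<4: print(name,len(p));return
    r=cv2.minAreaRect(p[:,:2].astype(np.float32)*1000)
    print(name,len(p),"c",np.round(r[0],0),"size",np.round(r[1],0),"ang",round(r[2],1),"mean",p.mean(0).round(3), "min",p.min(0).round(3),"max",p.max(0).round(3))
wood=(H>5)&(H<25)&(S>90); blue=(H>100)&(H<130)&(S>120); yel=(H>20)&(H<35)&(S>150); light=(S<40)&(V>120); al=ok
rect("wedge",wood,(180,235,230,265),.02,.042); rect("post",wood,(180,235,230,265),.07,.1)
rect("brush",wood,(230,228,282,258),.03,.06); rect("rib",wood,(230,228,282,258),.075,.1)
for i,b in enumerate([(255,145,283,185),(230,145,256,185),(205,145,232,185)]): rect("plate%d"%i,blue,b,.155,.2)
rect("anvil",al,(285,160,325,187),.08,.1); rect("roller",al,(306,187,316,196),.08,.1); rect("bar",al,(205,187,316,210),.08,.1)
rect("platform",al,(205,140,335,215),.05,.068);rect("deck",al,(335,155,440,245),.035,.049);rect("deckrim",al,(335,150,440,245),.05,.06); rect("tray",yel,(335,230,445,275),.002,.014);rect("trayrim",yel,(335,230,445,275),.02,.04)
rect("spray",blue,(312,100,348,150),.02,.2); rect("jar",al,(135,195,180,225),.03,.2); rect("marker",(V<60),(312,235,328,272),.003,.03);rect("mouse",(V<60),(435,138,465,176),.003,.05);rect("all high x",al,(180,60,480,300),.15,.5)
```

```text
wedge 327 c [375. 354.] size [117.  41.] ang 89.4 mean [0.377 0.351 0.03 ] min [0.354 0.295 0.021] max [0.396 0.412 0.041]
post 68 c [375. 312.] size [23. 23.] ang 1.6 mean [0.376 0.312 0.084] min [0.364 0.301 0.07 ] max [0.387 0.324 0.091]
brush 229 c [399. 191.] size [ 35. 129.] ang 14.9 mean [0.395 0.185 0.048] min [0.368 0.127 0.032] max [0.432 0.255 0.059]
rib 227 c [400. 192.] size [23. 90.] ang 14.5 mean [0.399 0.192 0.087] min [0.379 0.146 0.076] max [0.418 0.237 0.097]
plate0 76 c [622. 149.] size [61. 10.] ang 4.3 mean [0.619 0.148 0.176] min [0.591 0.142 0.159] max [0.652 0.155 0.186]
plate1 86 c [618. 222.] size [60. 10.] ang 3.6 mean [0.618 0.22  0.174] min [0.588 0.215 0.156] max [0.648 0.227 0.184]
plate2 101 c [614. 296.] size [60. 10.] ang 5.5 mean [0.612 0.295 0.173] min [0.584 0.29  0.155] max [0.644 0.303 0.185]
anvil 421 c [597.  39.] size [47. 90.] ang 3.5 mean [0.596 0.04  0.088] min [ 0.572 -0.005  0.081] max [0.622 0.085 0.095]
roller 32 c [545.  22.] size [15. 17.] ang 89.5 mean [0.545 0.022 0.088] min [0.536 0.014 0.084] max [0.553 0.03  0.093]
bar 742 c [5
[... 712 characters left out ...]
0.029] min [ 0.304 -0.377  0.02 ] max [ 0.416 -0.079  0.038]
spray 529 c [754. -44.] size [81. 85.] ang 2.4 mean [ 0.74  -0.039  0.082] min [ 0.714 -0.087  0.02 ] max [ 0.796 -0.001  0.146]
jar 540 c [492. 482.] size [56. 58.] ang 20.5 mean [0.488 0.476 0.112] min [0.462 0.454 0.03 ] max [0.521 0.513 0.145]
marker 117 c [358.  -7.] size [83. 14.] ang 5.9 mean [ 0.358 -0.007  0.012] min [ 0.317 -0.016  0.004] max [0.4   0.003 0.02 ]
mouse 573 c [ 677. -440.] size [110.  60.] ang 10.8 mean [ 0.673 -0.439  0.029] min [ 0.621 -0.476  0.012] max [ 0.732 -0.406  0.041]
all high x 552 c [736. -97.] size [119. 848.] ang 18.9 mean [0.691 0.028 0.169] min [ 0.583 -0.504  0.15 ] max [0.865 0.303 0.186]
```

Three racks, four lids and all poses are measured. Shaker yaw is about 3.4° and its origin is about (0.577,0.146). The deck centre is about (0.535,-0.227) and the tray (0.360,-0.229). I'm moving now.

>>> arm_command --targets '[{"jaw": -1,"linear": [39.1,-20.5,0],"spin": 0},{"jaw": -1,"linear": [39.1,-20.5,0],"spin": 0},{"jaw": -1,"linear": [39.1,-20.5,0],"spin": 0},{"jaw": -1,"linear": [39.1,-20.5,0],"spin": 0},{"jaw": -1,"linear": [39.1,-20.5,0],"spin": 0},{"jaw": -1,"linear": [39.1,-20.5,0],"spin": 0},{"jaw": -1,"linear": [39.1,-20.5,0],"spin": 0},{"jaw": -1,"linear": [39.1,-20.5,0],"spin": 0}]'

```text
clock: 1.1
eef_pos: [0.5049, -0.3452, 0.3023]
tool_rot: [0.991, 0.137, 0.001, -0.001]
contact_force: [-0.6, 0.7, -0.1]
opening: 0.0877
```

```bash
cat >> h.py <<'E'
def go(*ts):
    s,e=st(); print("q",np.round(s["qpos"],2))
    y=np.degrees(np.arctan2(e[1,0],e[0,0])); print("yaw x",round(y,2))
    for t in ts:
        sp="" 
        if len(t)>3: sp=round((y-t[3]+180)%360-180,1)   # tool z down: + spin lowers world yaw
        print(t,"->cm",np.round(e.T@(np.array(t[:3])-s["eef_pos"])*100,2),"spin",sp)
E
python3 -c "
from h import *
go((.40,.192,.25,14.5-90),(.40,.192,.25,14.5+90))"
```

```text
t 1.1 tcp [ 0.5049 -0.3452  0.3023] F [-0.6  0.7 -0.1] open 0.0877
[[0.962, 0.272, 0.001], [0.272, -0.962, 0.003], [0.002, -0.002, -1.0]]
q [ 0.6   0.38 -0.13  1.71  0.05  1.06 -0.84]
yaw x 15.78
(0.4, 0.192, 0.25, -75.5) ->cm [  4.5  -54.54   5.36] spin 91.3
(0.4, 0.192, 0.25, 104.5) ->cm [  4.5  -54.54   5.36] spin -88.7
```

>>> arm_command --targets '[{"jaw": -1,"linear": [8,-25,1],"spin": -40},{"jaw": -1,"linear": [8,-25,1],"spin": -40},{"jaw": -1,"linear": [8,-25,1],"spin": -40},{"jaw": -1,"linear": [8,-25,1],"spin": -40},{"jaw": -1,"linear": [4.5,-54.5,5.4],"spin": -88.7},{"jaw": -1,"linear": [4.5,-54.5,5.4],"spin": -88.7},{"jaw": -1,"linear": [4.5,-54.5,5.4],"spin": -88.7},{"jaw": -1,"linear": [4.5,-54.5,5.4],"spin": -88.7},{"jaw": -1,"linear": [4.5,-54.5,5.4],"spin": -88.7},{"jaw": -1,"linear": [4.5,-54.5,5.4],"spin": -88.7}]'

```text
clock: 2.35
eef_pos: [0.3991, 0.1899, 0.2484]
tool_rot: [0.613, 0.79, 0.0, -0.001]
contact_force: [0.1, -0.9, 0.0]
opening: 0.0877
```

```bash
python3 -c "
from h import *
go((.40,.192,.20,104.5),(.40,.192,.134,104.5))
s=snapshot('top'); save(s,'b1.png',(200,200,360,300),4)"
```

```text
t 2.35 tcp [0.3991 0.1899 0.2484] F [ 0.1 -0.9  0. ] open 0.0877
[[-0.248, 0.969, -0.001], [0.969, 0.248, 0.001], [0.001, -0.001, -1.0]]
q [ 0.04  0.23 -0.7   2.11  0.19  0.87 -0.52]
yaw x 104.38
(0.4, 0.192, 0.2, 104.5) ->cm [0.17 0.14 4.84] spin -0.1
(0.4, 0.192, 0.134, 104.5) ->cm [ 0.17  0.15 11.44] spin -0.1
```

>>> arm_command --targets '[{"jaw": -1,"linear": [0.2,0.1,5.5],"spin": 0},{"jaw": -1,"linear": [0.2,0.1,9],"spin": 0},{"jaw": -1,"linear": [0.2,0.1,11.2],"spin": 0},{"jaw": -1,"linear": [0.2,0.1,11.2],"spin": 0},{"jaw": 1,"linear": [0.2,0.1,11.2],"spin": 0},{"jaw": 1,"linear": [0.2,0.1,11.2],"spin": 0},{"jaw": 1,"linear": [0.2,0.1,11.2],"spin": 0},{"jaw": 1,"linear": [0.2,0.1,11.2],"spin": 0},{"jaw": 1,"linear": [0.2,0.1,11.2],"spin": 0},{"jaw": 1,"linear": [0.2,0.1,11.2],"spin": 0}]'

```text
clock: 3.65
eef_pos: [0.4015, 0.1891, 0.1367]
tool_rot: [0.616, 0.788, -0.0, 0.0]
contact_force: [-0.4, 0.2, 0.6]
opening: 0.0311
```

>>> arm_command --targets '[{"jaw": 1,"linear": [0,0,0],"spin": 0},{"jaw": 1,"linear": [0,0,0],"spin": 0},{"jaw": 1,"linear": [0,0,0],"spin": 0},{"jaw": 1,"linear": [0,0,-5],"spin": 0},{"jaw": 1,"linear": [0,0,-9],"spin": 0},{"jaw": 1,"linear": [0,0,-12],"spin": 0},{"jaw": 1,"linear": [0,0,-12],"spin": 0}]'

```text
clock: 4.53
eef_pos: [0.4024, 0.1895, 0.2583]
tool_rot: [0.616, 0.787, 0.002, 0.001]
contact_force: [0.2, -0.1, -1.7]
opening: 0.0218
```

```bash
python3 -c "
from h import *
go((.52,-.10,.27,178),(.6,-.15,.27,90),(.6,-.295,.27,90),(.6,-.168,.27,90))
s=snapshot('scene'); save(s,'b1.png',(180,60,480,260),2)"
```

```text
t 4.53 tcp [0.4024 0.1895 0.2583] F [ 0.2 -0.1 -1.7] open 0.0218
[[-0.24, 0.971, 0.004], [0.971, 0.24, 0.001], [0.0, 0.004, -1.0]]
q [ 0.07  0.22 -0.72  2.09  0.19  0.89 -0.52]
yaw x 103.9
(0.52, -0.1, 0.27, 178) ->cm [-30.93   4.47  -1.15] spin -74.1
(0.6, -0.15, 0.27, 90) ->cm [-37.7   11.03  -1.12] spin 13.9
(0.6, -0.295, 0.27, 90) ->cm [-51.78   7.55  -1.14] spin 13.9
(0.6, -0.168, 0.27, 90) ->cm [-39.45  10.6   -1.13] spin 13.9
```

View pics/b1.png

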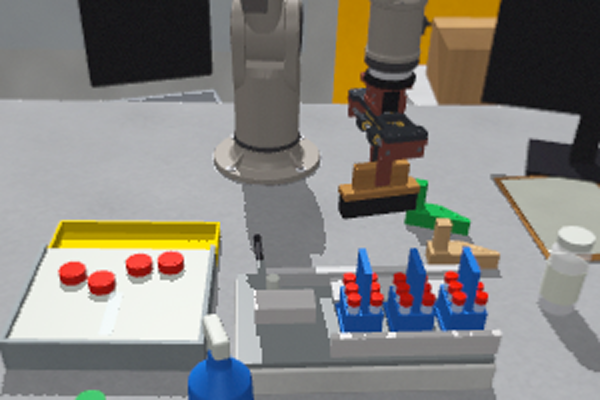

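>>> arm_command --targets '[{"jaw": 1,"linear": [-38.0,8.8,-1],"spin": 13.4},{"jaw": 1,"linear": [-38.0,8.8,-1],"spin": 13.4},{"jaw": 1,"linear": [-38.0,8.8,-1],"spin": 13.4},{"jaw": 1,"linear": [-38.0,8.8,-1],"spin": 13.4},{"jaw": 1,"linear": [-38.0,8.8,-1],"spin": 13.4},{"jaw": 1,"linear": [-38.0,8.8,-1],"spin": 13.4},{"jaw": 1,"linear": [-38.0,8.8,-1],"spin": 13.4},{"jaw": 1,"linear": [-38.0,8.8,-1],"spin": 13.4},{"jaw": 1,"linear": [-38.0,8.8,-1],"spin": 13.4}]'

```text
clock: 5.7
eef_pos: [0.5777, -0.1561, 0.2657]
tool_rot: [0.703, 0.711, -0.0, -0.001]
contact_force: [-0.5, 0.3, -1.7]
opening: 0.0219
```

```bash
cat >> h.py <<'E'
def lids(s):
    hsv=cv2.cvtColor(s["img"],cv2.COLOR_RGB2HSV)
    m=(((hsv[...,0]<8)|(hsv[...,0]>172))&(hsv[...,1]>150)&(hsv[...,2]>60)).astype(np.uint8)
    m[:, :338]=0;m[:,442:]=0
    n,l,q,c=cv2.connectedComponentsWithStats(m)
    for i in range(1,n):
        if q[i,4]>15: print("lid",q[i],c[i].round(1),"z.063",onplane(s,[c[i]],.063)[0,:2].round(3),"z.024",onplane(s,[c[i]],.024)[0,:2].round(3))
E
python3 -c "
from h import *
go((.575,-.158,.186,90.6))
lids(snapshot('top'))"
```

```text
t 5.7 tcp [ 0.5777 -0.1561  0.2657] F [-0.5  0.3 -1.7] open 0.0219
[[-0.012, 1.0, -0.002], [1.0, 0.012, 0.001], [0.001, -0.002, -1.0]]
q [ 0.51  0.43 -0.45  1.76  0.21  1.01 -0.01]
yaw x 90.7
(0.575, -0.158, 0.186, 90.6) ->cm [-0.19 -0.25  7.97] spin 0.1
lid [370 168  14   9  61] [376.6 172.8] z.063 [ 0.613 -0.192] z.024 [ 0.623 -0.199]
lid [374 210  14  14 152] [380.7 216.3] z.063 [ 0.473 -0.199] z.024 [ 0.479 -0.206]
lid [358 212  14  14 153] [364.6 218.7] z.063 [ 0.465 -0.149] z.024 [ 0.471 -0.154]
```

>>> arm_command --targets '[{"jaw": 1,"linear": [-0.2,0,4],"spin": 0},{"jaw": 1,"linear": [-0.2,0,7],"spin": 0},{"jaw": 1,"linear": [-0.2,0,8.1],"spin": 0},{"jaw": 1,"linear": [-0.2,-2,8.1],"spin": 0},{"jaw": 1,"linear": [-0.2,-4,8.1],"spin": 0},{"jaw": 1,"linear": [-0.2,-6,8.1],"spin": 0},{"jaw": 1,"linear": [-0.2,-8,8.1],"spin": 0},{"jaw": 1,"linear": [-0.2,-9.5,8.1],"spin": 0},{"jaw": 1,"linear": [-0.2,-11,8.1],"spin": 0},{"jaw": 1,"linear": [-0.2,-12.5,8.1],"spin": 0}]'

```text
clock: 7.0
eef_pos: [0.453, -0.1616, 0.186]
tool_rot: [0.704, 0.711, 0.0, 0.0]
contact_force: [0.7, -0.9, -0.5]
opening: 0.0217
```

```bash
python3 -c "
from h import *
go((.414,-.158,.186,90.6))
s=snapshot('top');lids(s);s=snapshot('scene'); save(s,'b2.png',(160,140,340,260),4)"
```

```text
t 7.0 tcp [ 0.453  -0.1616  0.186 ] F [ 0.7 -0.9 -0.5] open 0.0217
[[-0.01, 1.0, 0.001], [1.0, 0.01, -0.0], [-0.0, 0.001, -1.0]]
q [ 0.6   0.36 -0.45  2.09  0.23  0.74  0.01]
yaw x 90.55
(0.414, -0.158, 0.186, 90.6) ->cm [ 0.39 -3.9  -0.  ] spin -0.0
lid [369 220   7   9  28] [371.3 224.6] z.063 [ 0.447 -0.169] z.024 [ 0.452 -0.175]
lid [359 228   9  14  96] [363.3 235.2] z.063 [ 0.414 -0.143] z.024 [ 0.418 -0.148]
lid [375 232   9   5  37] [379. 234.] z.063 [ 0.417 -0.191] z.024 [ 0.422 -0.198]
```

View pics/b2.png

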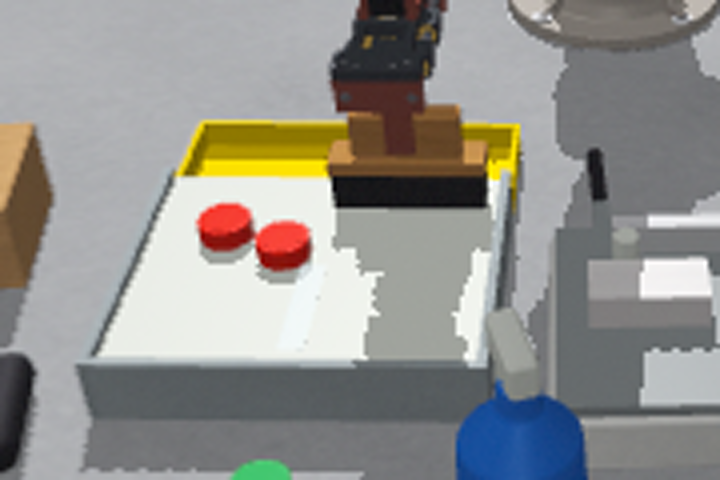

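The brush is pushing lids A and B at the edge. C and D are untouched at crop (225,226) and (283,245). I'll carry on over the edge, then lift and step across for C and D.

>>> arm_command --targets '[{"jaw": 1,"linear": [0.2,-2,0],"spin": 0},{"jaw": 1,"linear": [0.2,-3.5,0],"spin": 0},{"jaw": 1,"linear": [0.2,-4.5,0],"spin": 0},{"jaw": 1,"linear": [0.2,-4.5,0],"spin": 0},{"jaw": 1,"linear": [0.2,-4.5,-4],"spin": 0},{"jaw": 1,"linear": [0.2,-4.5,-7],"spin": 0},{"jaw": 1,"linear": [0.2,1,-8],"spin": 0},{"jaw": 1,"linear": [0.2,6,-8],"spin": 0},{"jaw": 1,"linear": [0.2,11,-8],"spin": 0},{"jaw": 1,"linear": [0.2,14,-8],"spin": 0}]'

```text
clock: 8.35
eef_pos: [0.5962, -0.158, 0.2655]
tool_rot: [0.704, 0.711, 0.001, 0.0]
contact_force: [0.2, -0.5, -1.2]
opening: 0.0223
```

```bash
python3 -c "
from h import *
go((.59,-.277,.266,90.6))
lids(snapshot('top'));s=snapshot('scene'); save(s,'b3.png',(160,140,340,260),4)"
```

```text
t 8.35 tcp [ 0.5962 -0.158   0.2655] F [ 0.2 -0.5 -1.2] open 0.0223
[[-0.01, 1.0, 0.001], [1.0, 0.01, 0.001], [0.001, 0.001, -1.0]]
q [ 0.51  0.46 -0.47  1.71  0.24  1.02 -0.03]
yaw x 90.56
(0.59, -0.277, 0.266, 90.6) ->cm [-11.89  -0.74  -0.06] spin -0.0
lid [371 162  14   9  57] [377.7 166.4] z.063 [ 0.633 -0.196] z.024 [ 0.644 -0.203]
lid [390 197   5  11  34] [391.8 202.2] z.063 [ 0.517 -0.236] z.024 [ 0.524 -0.244]
lid [359 243  13  13 139] [364.8 249.1] z.063 [ 0.371 -0.146] z.024 [ 0.374 -0.151]
lid [374 243  14  13 142] [380.2 249. ] z.063 [ 0.371 -0.193] z.024 [ 0.374 -0.2  ]
```

Lids A and B are in the tray, at x≈0.374 on its floor. Second sweep.

>>> arm_command --targets '[{"jaw": 1,"linear": [-6,0,0],"spin": 0},{"jaw": 1,"linear": [-11.9,0,1],"spin": 0},{"jaw": 1,"linear": [-11.9,0,5],"spin": 0},{"jaw": 1,"linear": [-11.9,0,8],"spin": 0},{"jaw": 1,"linear": [-11.9,-2,8],"spin": 0},{"jaw": 1,"linear": [-11.9,-4,8],"spin": 0},{"jaw": 1,"linear": [-11.9,-6,8],"spin": 0},{"jaw": 1,"linear": [-11.9,-8,8],"spin": 0},{"jaw": 1,"linear": [-11.9,-10,8],"spin": 0},{"jaw": 1,"linear": [-11.9,-12,8],"spin": 0}]'

```text
clock: 9.7
eef_pos: [0.4736, -0.2786, 0.1857]
tool_rot: [0.704, 0.71, 0.0, 0.0]
contact_force: [-0.2, -1.1, -2.0]
opening: 0.0223
```

>>> arm_command --targets '[{"jaw": 1,"linear": [0,-2,0],"spin": 0},{"jaw": 1,"linear": [0,-4,0],"spin": 0},{"jaw": 1,"linear": [0,-5.5,0],"spin": 0},{"jaw": 1,"linear": [0,-6.3,0],"spin": 0},{"jaw": 1,"linear": [0,-6.3,0],"spin": 0},{"jaw": 1,"linear": [0,-6.3,-4],"spin": 0},{"jaw": 1,"linear": [0,-6.3,-8],"spin": 0},{"jaw": 1,"linear": [4,0,-8],"spin": 0},{"jaw": 1,"linear": [8,5,-8],"spin": 0},{"jaw": 1,"linear": [12,10,-8],"spin": 0}]'

```text
clock: 10.95
eef_pos: [0.5638, -0.1659, 0.266]
tool_rot: [0.704, 0.71, 0.0, 0.001]
contact_force: [1.1, -0.7, -0.8]
opening: 0.0218
```

```bash
python3 -c "
from h import *
go((.41,.10,.27,90.6))
lids(snapshot('top'));s=snapshot('scene'); save(s,'b3.png',(160,140,340,260),4)"
```

```text
t 10.95 tcp [ 0.5638 -0.1659  0.266 ] F [ 1.1 -0.7 -0.8] open 0.0218
[[-0.009, 1.0, 0.001], [1.0, 0.009, -0.0], [-0.0, 0.001, -1.0]]
q [ 0.58  0.42 -0.52  1.78  0.24  1.   -0.02]
yaw x 90.49
(0.41, 0.1, 0.27, 90.6) ->cm [ 26.72 -15.15  -0.43] spin -0.1
lid [375 173  13  10  62] [380.8 178.2] z.063 [ 0.595 -0.205] z.024 [ 0.604 -0.212]
lid [391 236  13  14 138] [397.2 242.4] z.063 [ 0.391 -0.247] z.024 [ 0.394 -0.255]
lid [345 242  14  14 138] [351.4 248.3] z.063 [ 0.374 -0.105] z.024 [ 0.377 -0.109]
lid [374 243  14  13 142] [380.2 249. ] z.063 [ 0.371 -0.193] z.024 [ 0.374 -0.2  ]
```

View pics/b3.png

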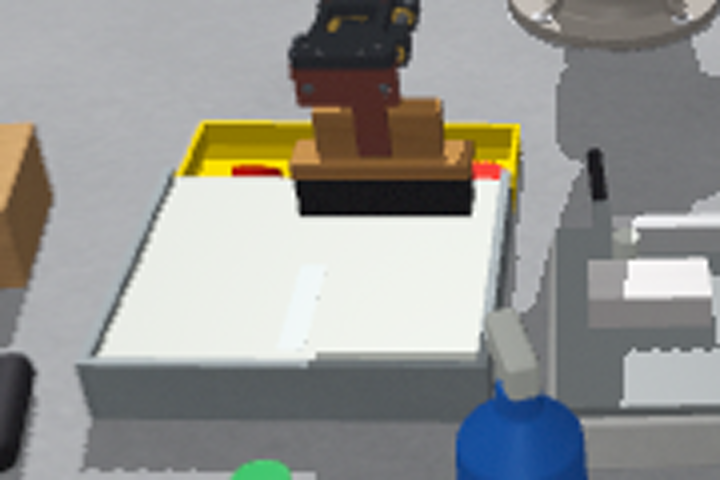

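The deck is clear and the lids are in the tray; one was knocked along it but is still inside. I'm putting the brush back at its old place.

>>> arm_command --targets '[{"jaw": 1,"linear": [18,-8,-0.4],"spin": 0},{"jaw": 1,"linear": [18,-8,-0.4],"spin": 0},{"jaw": 1,"linear": [18,-8,-0.4],"spin": 0},{"jaw": 1,"linear": [35.6,-15.9,-0.4],"spin": -13},{"jaw": 1,"linear": [35.6,-15.9,-0.4],"spin": -13},{"jaw": 1,"linear": [35.6,-15.9,-0.4],"spin": -13},{"jaw": 1,"linear": [35.6,-15.9,-0.4],"spin": -13},{"jaw": 1,"linear": [35.6,-15.9,4],"spin": -13},{"jaw": 1,"linear": [35.6,-15.9,8],"spin": -13},{"jaw": 1,"linear": [35.6,-15.9,10],"spin": -13}]'

```text
clock: 12.3
eef_pos: [0.3992, 0.1862, 0.1637]
tool_rot: [0.619, 0.785, -0.001, -0.001]
contact_force: [0.8, 0.5, -1.2]
opening: 0.0221
```

```bash
python3 -c "
from h import *
go((.402,.19,.137,103.5))
lids(snapshot('top'))"
```

```text
t 12.3 tcp [0.3992 0.1862 0.1637] F [ 0.8  0.5 -1.2] open 0.0221
[[-0.233, 0.972, -0.002], [0.972, 0.233, -0.001], [-0.001, -0.003, -1.0]]
q [ 0.03  0.39 -0.71  2.18  0.39  0.7  -0.71]
yaw x 103.48
(0.402, 0.19, 0.137, 103.5) ->cm [0.31 0.37 2.67] spin -0.0
lid [391 236  14  14 142] [397.3 242.4] z.063 [ 0.391 -0.247] z.024 [ 0.394 -0.255]
lid [407 236  14  13 144] [413.5 242. ] z.063 [ 0.391 -0.297] z.024 [ 0.395 -0.307]
lid [345 242  14  14 139] [351.4 248.4] z.063 [ 0.374 -0.105] z.024 [ 0.377 -0.109]
lid [374 243  14  13 142] [380.2 249. ] z.063 [ 0.371 -0.193] z.024 [ 0.374 -0.2  ]
```

>>> arm_command --targets '[{"jaw": 1,"linear": [0.2,0.3,2],"spin": 0},{"jaw": 1,"linear": [0.2,0.3,2.6],"spin": 0},{"jaw": 1,"linear": [0.2,0.3,2.6],"spin": 0},{"jaw": -0.3,"linear": [0.2,0.3,2.6],"spin": 0},{"jaw": -0.3,"linear": [0.2,0.3,2.6],"spin": 0},{"jaw": -0.3,"linear": [0.2,0.3,2.6],"spin": 0},{"jaw": -0.3,"linear": [0.2,0.3,2.6],"spin": 0},{"jaw": -0.3,"linear": [0.2,0.3,-2],"spin": 0},{"jaw": -0.3,"linear": [0.2,0.3,-6],"spin": 0},{"jaw": -0.3,"linear": [0.2,0.3,-8],"spin": 0}]'

```text
clock: 13.6
eef_pos: [0.4023, 0.1905, 0.2477]
tool_rot: [0.619, 0.785, 0.001, 0.001]
contact_force: [0.5, 0.4, 0.2]
opening: 0.0565
```

```bash
python3 -c "
from h import *
go((.376,.312,.22,180))"
```

```text
t 13.6 tcp [0.4023 0.1905 0.2477] F [0.5 0.4 0.2] open 0.0565
[[-0.234, 0.972, 0.002], [0.972, 0.234, 0.001], [0.0, 0.003, -1.0]]
q [ 0.13  0.25 -0.8   2.1   0.24  0.87 -0.57]
yaw x 103.53
(0.376, 0.312, 0.22, 180) ->cm [12.43  0.28  2.77] spin -76.5
```

>>> arm_command --targets '[{"jaw": -0.4,"linear": [12.4,0.3,2.8],"spin": -76.5},{"jaw": -0.4,"linear": [12.4,0.3,2.8],"spin": -76.5},{"jaw": -0.4,"linear": [12.4,0.3,2.8],"spin": -76.5},{"jaw": -0.4,"linear": [12.4,0.3,2.8],"spin": -76.5},{"jaw": -0.4,"linear": [12.4,0.3,2.8],"spin": -76.5},{"jaw": -0.4,"linear": [12.4,0.3,2.8],"spin": -76.5},{"jaw": -0.4,"linear": [12.4,0.3,2.8],"spin": -76.5},{"jaw": -0.4,"linear": [12.4,0.3,2.8],"spin": -76.5},{"jaw": -0.4,"linear": [12.4,0.3,2.8],"spin": -76.5}]'

```text
clock: 14.72
eef_pos: [0.3757, 0.3112, 0.2176]
tool_rot: [0.001, 1.0, 0.0, -0.0]
contact_force: [0.4, -0.1, 0.6]
opening: 0.0617
```

```bash
python3 -c "
from h import *
go((.376,.312,.124,180))
s=snapshot('scene'); save(s,'w1.png',(340,120,480,225),5)"
```

```text
t 14.72 tcp [0.3757 0.3112 0.2176] F [ 0.4 -0.1  0.6] open 0.0617
[[-1.0, 0.003, -0.0], [0.003, 1.0, 0.0], [0.0, 0.0, -1.0]]
q [ 0.05  0.5  -1.08  2.02  0.54  0.94  0.25]
yaw x 179.84
(0.376, 0.312, 0.124, 180) ->cm [-0.03  0.08  9.36] spin -0.2
```

View pics/w1.png

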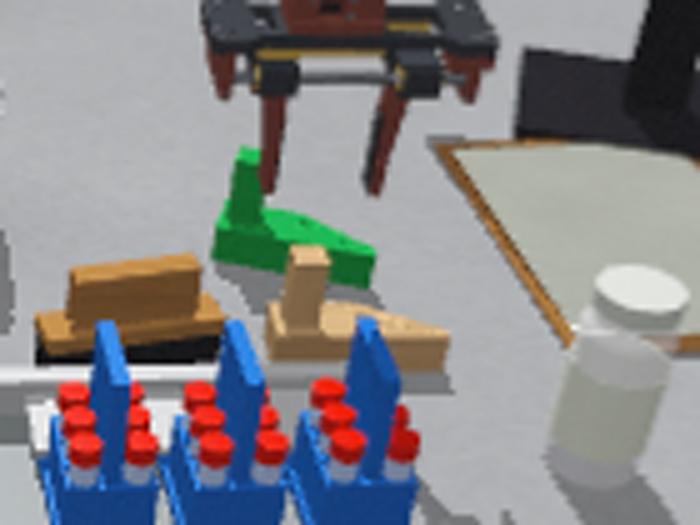

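The tan wedge's post, at crop (308,285), is under the jaws. The brush stands free to its left.

>>> arm_command --targets '[{"jaw": -0.4,"linear": [0,0.1,5],"spin": 0},{"jaw": -0.4,"linear": [0,0.1,8.5],"spin": 0},{"jaw": -0.4,"linear": [0,0.1,9.4],"spin": 0},{"jaw": 1,"linear": [0,0.1,9.4],"spin": 0},{"jaw": 1,"linear": [0,0.1,9.4],"spin": 0},{"jaw": 1,"linear": [0,0.1,9.4],"spin": 0},{"jaw": 1,"linear": [0,0.1,9.4],"spin": 0},{"jaw": 1,"linear": [0,0.1,9.4],"spin": 0},{"jaw": 1,"linear": [0,0.1,9.4],"spin": 0},{"jaw": 1,"linear": [0,0.1,9.4],"spin": 0}]'

```text
clock: 16.02
eef_pos: [0.3759, 0.3124, 0.124]
tool_rot: [-0.0, 1.0, 0.0, 0.0]
contact_force: [-0.9, -1.6, 5.5]
opening: 0.0237
```

Run:
```python
from h import *
s=snapshot('top'); X=cloud(s); 
import numpy as np
go((.376,.312,.25,180))
# targets: wedge post at shaker coords -> world
th=np.radians(3.4); o=np.array([.577,.146])
W=lambda x,y:(o+np.array([[np.cos(th),-np.sin(th)],[np.sin(th),np.cos(th)]])@[x,y]).round(4)
# wedge centre x: straight side at anvil face -8 => centre -29 ; wedge x = shaker +y
for yo in(-.26,-.215,-.16,-.105,-.1,-.095): print("origin",yo,W(-.0295,yo),"post",W(-.0295,yo-.042))
```

```text
t 16.07 tcp [0.3759 0.3124 0.124 ] F [-0.6 -1.   5.4] open 0.0238
[[-1.0, -0.0, 0.001], [-0.0, 1.0, 0.0], [-0.001, 0.0, -1.0]]
q [-0.08  0.63 -0.94  2.09  0.73  0.79  0.1 ]
yaw x -179.98
(0.376, 0.312, 0.25, 180) ->cm [ -0.02  -0.04 -12.6 ] spin 0.0
origin -0.26 [ 0.563  -0.1153] post [ 0.5655 -0.1572]
origin -0.215 [ 0.5603 -0.0704] post [ 0.5628 -0.1123]
origin -0.16 [ 0.557  -0.0155] post [ 0.5595 -0.0574]
origin -0.105 [0.5538 0.0394] post [ 0.5563 -0.0025]
origin -0.1 [0.5535 0.0444] post [0.556  0.0025]
origin -0.095 [0.5532 0.0494] post [0.5557 0.0075]
```

>>> arm_command --targets '[{"jaw": 1,"linear": [0,0,-4],"spin": 0},{"jaw": 1,"linear": [0,0,-9],"spin": 0},{"jaw": 1,"linear": [0,0,-12.6],"spin": 0},{"jaw": 1,"linear": [-3,-5,-12.6],"spin": 0},{"jaw": 1,"linear": [-5,-10,-12.6],"spin": 0},{"jaw": 1,"linear": [-7,-15,-12.6],"spin": 0},{"jaw": 1,"linear": [-8.4,-20,-12.6],"spin": 0},{"jaw": 1,"linear": [-9,-26,-12.6],"spin": 0},{"jaw": 1,"linear": [-10,-31.2,-12.6],"spin": -3.4},{"jaw": 1,"linear": [-10,-31.2,-12.6],"spin": -3.4}]'

```text
clock: 17.32
eef_pos: [0.476, -0.0046, 0.2487]
tool_rot: [-0.026, 1.0, -0.001, -0.001]
contact_force: [-0.4, 0.5, 0.8]
opening: 0.0239
```

Run:
```python
from h import *
go((.475,-.112,.25,183.4),(.5622,-.112,.25,183.4),(.5622,-.112,.187,183.4))
```

```text
t 17.32 tcp [ 0.476  -0.0046  0.2487] F [-0.4  0.5  0.8] open 0.0239
[[-0.999, -0.052, -0.002], [-0.052, 0.999, -0.001], [0.002, -0.001, -1.0]]
q [ 0.81  0.44 -1.14  2.02  0.48  0.99  1.05]
yaw x -177.04
(0.475, -0.112, 0.25, 183.4) ->cm [  0.65 -10.72  -0.12] spin -0.4
(0.5622, -0.112, 0.25, 183.4) ->cm [ -8.05 -11.17  -0.14] spin -0.4
(0.5622, -0.112, 0.187, 183.4) ->cm [ -8.07 -11.17   6.16] spin -0.4
```

>>> arm_command --targets '[{"jaw": 1,"linear": [0.6,-5.5,0],"spin": -0.4},{"jaw": 1,"linear": [0.6,-10.7,0],"spin": -0.4},{"jaw": 1,"linear": [-4,-11,0],"spin": -0.4},{"jaw": 1,"linear": [-8,-11.2,0],"spin": -0.4},{"jaw": 1,"linear": [-8.1,-11.2,0],"spin": -0.4},{"jaw": 1,"linear": [-8.1,-11.2,0],"spin": -0.4}]'

```text
clock: 18.08
eef_pos: [0.5627, -0.1053, 0.2492]
tool_rot: [-0.034, 0.999, 0.0, -0.001]
contact_force: [-0.4, -0.1, -2.1]
opening: 0.0241
```

Run:
```python
from h import *
go((.5622,-.112,.187,183.4))
s=snapshot('top'); X=cloud(s);hsv=cv2.cvtColor(s["img"],cv2.COLOR_RGB2HSV).astype(int);H,S,V=[hsv[...,i] for i in range(3)]
m=(H>5)&(H<25)&(S>70)&(X[...,2]>.1)&(X[...,2]<.17); m[:,:270]=0; m[:,420:]=0; m[250:]=0
p=X[m]; print(len(p),p.min(0).round(3),p.max(0).round(3)); 
save(s,'w2.png',(270,130,400,240),5)
```

```text
t 18.07 tcp [ 0.5627 -0.1053  0.2492] F [-0.4 -0.1 -2.1] open 0.0241
[[-0.998, -0.069, -0.001], [-0.069, 0.998, 0.001], [0.001, 0.001, -1.0]]
q [ 0.85  0.59 -1.05  1.81  0.57  1.09  1.23]
yaw x -176.07
(0.5622, -0.112, 0.187, 183.4) ->cm [ 0.09 -0.67  6.22] spin 0.5
237 [ 0.539 -0.124  0.124] [ 0.58  -0.003  0.17 ]
```

View pics/w2.png

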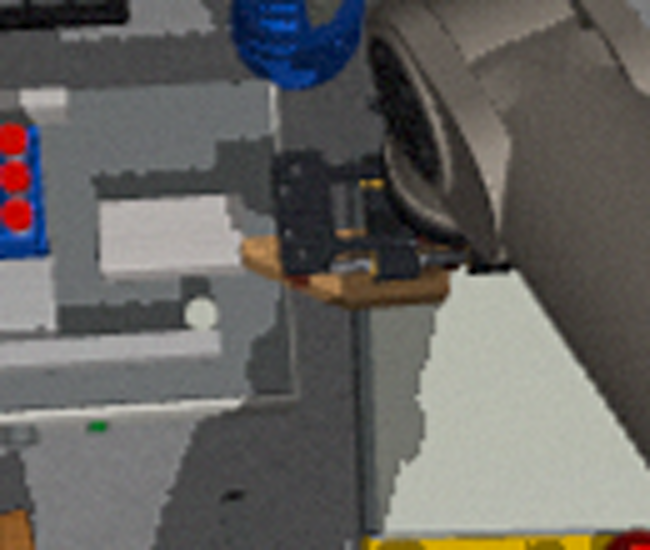

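The wedge is aligned in front of the channel, tip towards +y. It sits about 60 mm above the platform, so it appears shifted in this view. Lowering now.

>>> arm_command --targets '[{"jaw": 1,"linear": [0.1,-0.7,3],"spin": 0.5},{"jaw": 1,"linear": [0.1,-0.7,5],"spin": 0.5},{"jaw": 1,"linear": [0.1,-0.7,6.2],"spin": 0.5},{"jaw": 1,"linear": [0.1,-0.7,6.2],"spin": 0.5}]'

```text
clock: 18.62
eef_pos: [0.5623, -0.1133, 0.1871]
tool_rot: [-0.029, 1.0, 0.0, -0.001]
contact_force: [0.4, 0.4, -0.9]
opening: 0.024
```

Run:
```python
from h import *
go((.5595,-.0574,.186,183.4),(.556,.0025,.186,183.4))
s=snapshot('top'); X=cloud(s);hsv=cv2.cvtColor(s["img"],cv2.COLOR_RGB2HSV).astype(int);H,S,V=[hsv[...,i] for i in range(3)]
m=(H>5)&(H<25)&(S>70)&(X[...,2]>.07)&(X[...,2]<.105); m[:,:270]=0; m[:,420:]=0; m[250:]=0
p=X[m]; print(len(p),p.min(0).round(3),p.max(0).round(3),np.median(p[:,2])); 
t=p[p[:,1]>-.04]; print("tip region x",t[:,0].min(),t[:,0].max())
for lo in np.arange(-.14,.0,.02):
  q=p[(p[:,1]>lo)&(p[:,1]<lo+.02)]
  if len(q): print(round(lo,2),q[:,0].min().round(4),q[:,0].max().round(4))
```

```text
t 18.62 tcp [ 0.5623 -0.1133  0.1871] F [ 0.4  0.4 -0.9] open 0.024
[[-0.998, -0.059, -0.001], [-0.059, 0.998, 0.0], [0.001, 0.0, -1.0]]
q [ 0.81  0.66 -0.98  1.85  0.65  0.99  1.17]
yaw x -176.63
(0.5595, -0.0574, 0.186, 183.4) ->cm [-0.04  5.6   0.11] spin -0.0
(0.556, 0.0025, 0.186, 183.4) ->cm [-0.05 11.6   0.11] spin -0.0
194 [ 0.539 -0.131  0.07 ] [ 0.58  -0.01   0.103] 0.092178542114597
tip region x 0.5568539136124332 0.5769146020401398
-0.14 0.5414 0.5535
-0.12 0.5404 0.5512
-0.1 0.5395 0.5791
-0.08 0.5386 0.5801
-0.06 0.5443 0.5513
-0.04 0.5569 0.5769
-0.02 0.5631 0.5767
```

>>> arm_command --targets '[{"jaw": 1,"linear": [0.1,1.2,0.1],"spin": 0},{"jaw": 1,"linear": [0.1,2.4,0.1],"spin": 0},{"jaw": 1,"linear": [0.1,3.6,0.1],"spin": 0},{"jaw": 1,"linear": [0.1,4.8,0.1],"spin": 0},{"jaw": 1,"linear": [0.05,5.6,0.1],"spin": 0},{"jaw": 1,"linear": [0.05,5.6,0.1],"spin": 0}]'

```text
clock: 19.42
eef_pos: [0.5593, -0.0599, 0.1866]
tool_rot: [-0.028, 1.0, -0.003, -0.0]
contact_force: [0.4, -7.8, 0.6]
opening: 0.0239
```

Run:
```python
from h import *
go((.5595,-.0574,.186,183.4),(.556,.0025,.186,183.4))
s=snapshot('top'); X=cloud(s);hsv=cv2.cvtColor(s["img"],cv2.COLOR_RGB2HSV).astype(int);H,S,V=[hsv[...,i] for i in range(3)]
m=(H>5)&(H<25)&(S>70)&(X[...,2]>.07)&(X[...,2]<.105); m[:,:270]=0; m[:,420:]=0; m[250:]=0
p=X[m]
for lo in np.arange(-.08,.06,.02):
  q=p[(p[:,1]>lo)&(p[:,1]<lo+.02)]
  if len(q): print(round(lo,2),q[:,0].min().round(4),q[:,0].max().round(4))
save(s,'w3.png',(230,130,360,240),5)
```

```text
t 19.43 tcp [ 0.5593 -0.0599  0.1866] F [ 0.4 -7.8  0.6] open 0.0239
[[-0.998, -0.057, -0.0], [-0.057, 0.998, -0.005], [0.001, -0.005, -1.0]]
q [ 0.73  0.64 -0.99  1.88  0.65  0.98  1.07]
yaw x -176.74
(0.5595, -0.0574, 0.186, 183.4) ->cm [-0.04  0.25  0.06] spin -0.1
(0.556, 0.0025, 0.186, 183.4) ->cm [-0.03  6.25  0.03] spin -0.1
-0.08 0.5371 0.5514
-0.06 0.5368 0.5489
-0.04 0.5357 0.577
-0.02 0.5359 0.577
0.0 0.5456 0.5484
0.02 0.5588 0.5744
0.04 0.5639 0.5714
```

View pics/w3.png

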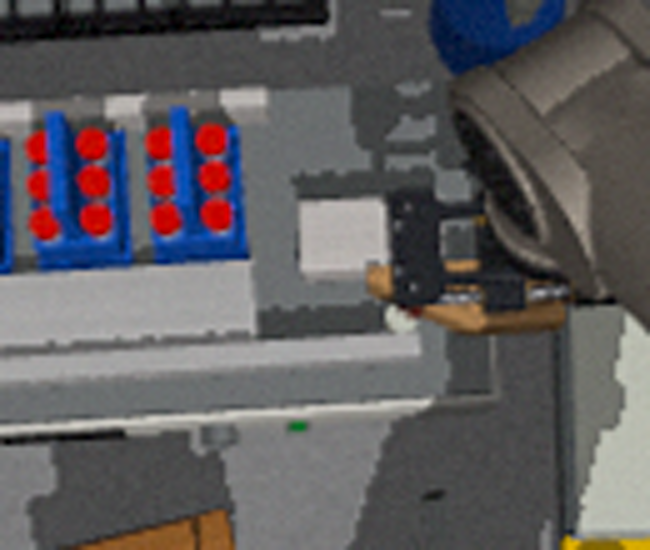

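The tip is in the channel between roller and anvil, with 8 N resistance as expected. Driving on.

>>> arm_command --targets '[{"jaw": 1,"linear": [0,1,0],"spin": 0},{"jaw": 1,"linear": [0,2,0],"spin": 0},{"jaw": 1,"linear": [0,3,0],"spin": 0},{"jaw": 1,"linear": [0,3.5,0],"spin": 0}]'

```text
clock: 19.98
eef_pos: [0.5576, -0.0297, 0.1861]
tool_rot: [-0.027, 1.0, -0.006, -0.001]
contact_force: [2.0, -19.3, 0.6]
opening: 0.0241
```

>>> arm_command --targets '[{"jaw": 1,"linear": [0,1,0],"spin": 0},{"jaw": 1,"linear": [0,2,0],"spin": 0},{"jaw": 1,"linear": [0,2.9,0],"spin": 0},{"jaw": 1,"linear": [0,2.9,0],"spin": 0}]'

```text
clock: 20.48
eef_pos: [0.5556, 0.0043, 0.1865]
tool_rot: [-0.028, 1.0, -0.002, -0.0]
contact_force: [-0.1, -7.6, -0.8]
opening: 0.0236
```

Run:
```python
from h import *
go((.556,.0025,.186,183.4))
s=snapshot('top'); X=cloud(s)
m=(X[...,2]>.08)&(X[...,2]<.096)&(s["img"].min(2)>120); m[:, :290]=0;m[:187]=0;m[215:]=0;m[:,335:]=0
p=X[m]; print(p.min(0),p.max(0),len(p)); save(s,'w4.png',(230,130,360,240),5)
```

```text
t 20.48 tcp [0.5556 0.0043 0.1865] F [-0.1 -7.6 -0.8] open 0.0236
[[-0.998, -0.057, -0.0], [-0.057, 0.998, -0.004], [0.0, -0.004, -1.0]]
q [ 0.62  0.63 -0.99  1.9   0.65  0.97  0.95]
yaw x -176.74
(0.556, 0.0025, 0.186, 183.4) ->cm [-0.03 -0.18  0.05] spin -0.1
[0.49504555 0.01144221 0.08002614] [0.53202551 0.08235617 0.09405566] 152
```

View pics/w4.png

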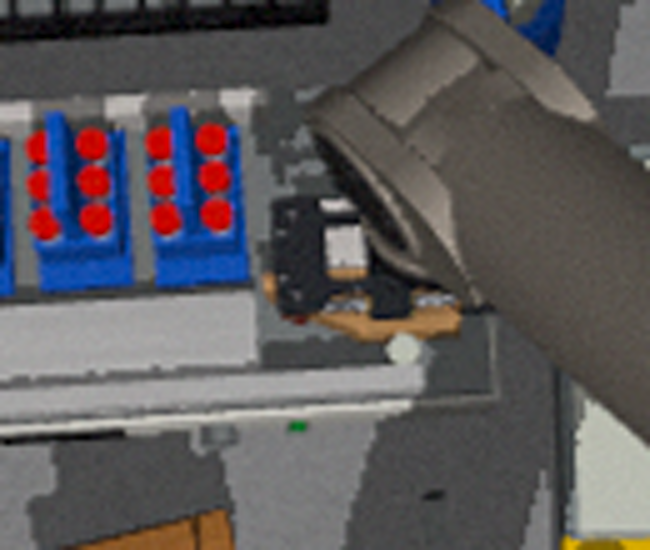

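The roller is out by about 22 mm and rides on the wedge's parallel part. Releasing.

>>> arm_command --targets '[{"jaw": 1,"linear": [0,-0.2,0.1],"spin": 0},{"jaw": -0.1,"linear": [0,-0.2,0.1],"spin": 0},{"jaw": -0.1,"linear": [0,-0.2,0.1],"spin": 0},{"jaw": -0.1,"linear": [0,-0.2,0.1],"spin": 0},{"jaw": -0.1,"linear": [0,-0.2,0.1],"spin": 0},{"jaw": -0.1,"linear": [0,-0.2,-2],"spin": 0},{"jaw": -0.1,"linear": [0,-0.2,-6],"spin": 0},{"jaw": -0.1,"linear": [0,-0.2,-11],"spin": 0},{"jaw": -0.1,"linear": [0,4,-14],"spin": 0},{"jaw": -0.1,"linear": [0,4,-14],"spin": 0}]'

```text
clock: 21.78
eef_pos: [0.5535, 0.0505, 0.3313]
tool_rot: [-0.032, 0.999, 0.001, 0.003]
contact_force: [0.2, -0.7, -0.9]
opening: 0.0481
```

```bash
cat >> h.py <<'E'
def plates(s):
    X=cloud(s);hsv=cv2.cvtColor(s["img"],cv2.COLOR_RGB2HSV).astype(int);H,S=hsv[...,0],hsv[...,1]
    m=((H>100)&(H<130)&(S>120)&(X[...,2]>.145)&(X[...,2]<.20)&(X[...,0]<.68)&(X[...,1]<.36)).astype(np.uint8)
    n,l,q,c=cv2.connectedComponentsWithStats(m)
    for i in range(1,n):
        if q[i,4]>25:
            r=cv2.minAreaRect(X[l==i][:,:2].astype(np.float32)*1000); print("plate",np.round(r[0]),np.round(r[1]),round(r[2],1),np.median(X[l==i][:,2]).round(3))
E
python3 - <<'E'
from h import *
go((.622,.149,.30,183.4))
s=snapshot('top'); plates(s); X=cloud(s);hsv=cv2.cvtColor(s["img"],cv2.COLOR_RGB2HSV).astype(int);H,S,V=[hsv[...,i] for i in range(3)]
m=(H>5)&(H<25)&(S>70)&(X[...,2]>.07)&(X[...,2]<.16); m[:,:270]=0; m[:,420:]=0; m[230:]=0
p=X[m]; print(len(p),p.min(0).round(3),p.max(0).round(3))
for a in(.075,.1),(.13,.16):
  q=p[(p[:,2]>a[0])&(p[:,2]<a[1])]; 
  if len(q)>4: print(a,cv2.minAreaRect(q[:,:2].astype(np.float32)*1000))
E
```

```text
t 21.77 tcp [0.5535 0.0505 0.3313] F [ 0.2 -0.7 -0.9] open 0.0481
[[-0.998, -0.063, 0.007], [-0.063, 0.998, 0.002], [-0.007, 0.001, -1.0]]
q [ 0.66  0.47 -1.13  1.76  0.46  1.2   1.03]
yaw x -176.36
(0.622, 0.149, 0.3, 183.4) ->cm [-7.44  9.39  3.19] spin 0.2
plate [618. 222.] [61. 10.] 4.1 0.176
plate [614. 296.] [61. 10.] 4.4 0.176
332 [ 0.532 -0.001  0.07 ] [0.575 0.107 0.133]
(0.075, 0.1) ((552.8819580078125, 52.92277908325195), (42.90132141113281, 105.96137237548828), 3.074489116668701)
```

The wedge holds and is released; its tip is at y≈0.107. Rack 1 next.

>>> arm_command --targets '[{"jaw": -0.1,"linear": [-5,6,0],"spin": 0.2},{"jaw": -0.1,"linear": [-7.4,9.4,2],"spin": 0.2},{"jaw": -0.1,"linear": [-7.4,9.4,3.2],"spin": 0.2},{"jaw": -0.1,"linear": [-7.4,9.4,3.2],"spin": 0.2},{"jaw": -0.1,"linear": [-7.4,9.4,3.2],"spin": 0.2}]'

```text
clock: 22.45
eef_pos: [0.6216, 0.1422, 0.2949]
tool_rot: [-0.026, 1.0, -0.001, 0.0]
contact_force: [-0.5, -0.3, -0.8]
opening: 0.0481
```

Run:
```python
from h import *
go((.622,.149,.222,183.4))
```

```text
t 22.45 tcp [0.6216 0.1422 0.2949] F [-0.5 -0.3 -0.8] open 0.0481
[[-0.999, -0.052, 0.0], [-0.052, 0.999, -0.001], [0.0, -0.001, -1.0]]
q [ 0.37  0.63 -1.03  1.61  0.57  1.23  0.85]
yaw x -177.0
(0.622, 0.149, 0.222, 183.4) ->cm [-0.07  0.69  7.29] spin -0.4
```

>>> arm_command --targets '[{"jaw": -0.1,"linear": [0,0.5,2],"spin": 0},{"jaw": -0.1,"linear": [0,0.5,5],"spin": 0},{"jaw": -0.1,"linear": [0,0.5,7.3],"spin": 0},{"jaw": -0.1,"linear": [0,0.5,7.3],"spin": 0},{"jaw": 1,"linear": [0,0.5,7.3],"spin": 0},{"jaw": 1,"linear": [0,0.5,7.3],"spin": 0},{"jaw": 1,"linear": [0,0.5,7.3],"spin": 0},{"jaw": 1,"linear": [0,0.5,7.3],"spin": 0},{"jaw": 1,"linear": [0,0.5,7.3],"spin": 0},{"jaw": 1,"linear": [0,0.5,7.3],"spin": 0}]'

```text
clock: 23.7
eef_pos: [0.6214, 0.1492, 0.222]
tool_rot: [-0.027, 1.0, 0.0, 0.0]
contact_force: [-0.7, -0.5, 3.3]
opening: 0.0099
```

Run:
```python
from h import *
go((.622,.149,.29,183.4))
```

```text
t 23.7 tcp [0.6214 0.1492 0.222 ] F [-0.7 -0.5  3.3] open 0.0099
[[-0.999, -0.054, 0.0], [-0.054, 0.999, 0.0], [-0.0, 0.0, -1.0]]
q [ 0.33  0.7  -0.98  1.67  0.64  1.12  0.79]
yaw x -176.88
(0.622, 0.149, 0.29, 183.4) ->cm [-0.06 -0.02 -6.8 ] spin -0.3
```

>>> arm_command --targets '[{"jaw": 1,"linear": [0,0,-1],"spin": 0},{"jaw": 1,"linear": [0,0,-2.5],"spin": 0},{"jaw": 1,"linear": [0,0,-4],"spin": 0},{"jaw": 1,"linear": [0,0,-5.5],"spin": 0},{"jaw": 1,"linear": [-1,0,-5.5],"spin": 0}]'

```text
clock: 24.32
eef_pos: [0.6318, 0.1502, 0.2787]
tool_rot: [-0.028, 1.0, 0.0, 0.001]
contact_force: [-0.1, 0.9, -2.7]
opening: 0.0098
```

Run:
```python
from h import *
go((.637,0.06,.275,183.4),(.637,-.03,.275,183.4),(.60,-.2,.275,180.6),(.54,-.305,.275,180.6))
s=snapshot('scene'); save(s,'r1.png',(280,120,460,270),4)
```

```text
t 24.32 tcp [0.6318 0.1502 0.2787] F [-0.1  0.9 -2.7] open 0.0098
[[-0.998, -0.055, 0.003], [-0.055, 0.998, 0.0], [-0.003, 0.0, -1.0]]
q [ 0.34  0.66 -1.02  1.6   0.59  1.22  0.84]
yaw x -176.85
(0.637, 0.06, 0.275, 183.4) ->cm [-0.03 -9.04  0.36] spin -0.2
(0.637, -0.03, 0.275, 183.4) ->cm [  0.47 -18.02   0.36] spin -0.2
(0.6, -0.2, 0.275, 180.6) ->cm [  5.1  -34.79   0.34] spin 2.6
(0.54, -0.305, 0.275, 180.6) ->cm [ 11.67 -44.95   0.32] spin 2.6
```

View pics/r1.png

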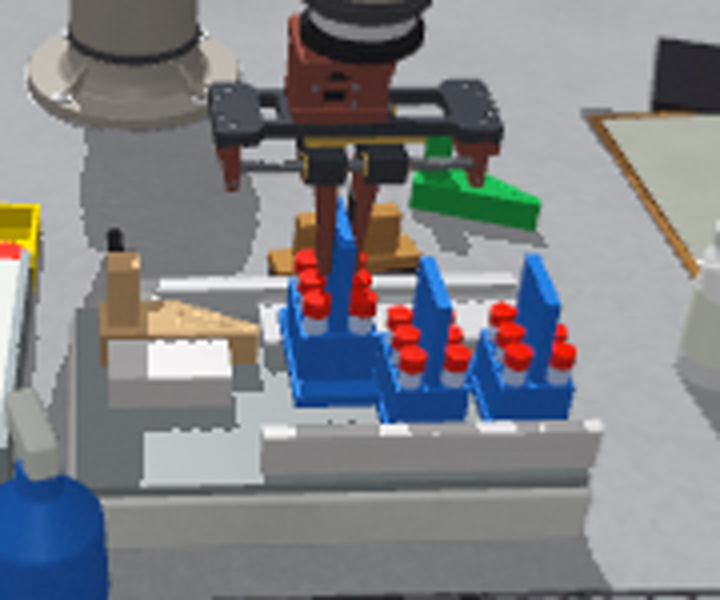

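Rack 1 has lifted cleanly. The wedge stays in the channel (crop 175,325). Carrying.

>>> arm_command --targets '[{"jaw": 1,"linear": [0,-3.5,0.2],"spin": 0},{"jaw": 1,"linear": [0,-8,0.2],"spin": 0},{"jaw": 1,"linear": [0.2,-12.5,0.2],"spin": 0},{"jaw": 1,"linear": [0.5,-17.5,0.2],"spin": 0},{"jaw": 1,"linear": [1.5,-22.5,0.2],"spin": 1},{"jaw": 1,"linear": [3,-27.5,0.2],"spin": 2},{"jaw": 1,"linear": [4.5,-32.5,0.2],"spin": 2.6},{"jaw": 1,"linear": [7,-37,0.2],"spin": 2.6},{"jaw": 1,"linear": [9.5,-41,0.2],"spin": 2.6},{"jaw": 1,"linear": [11.7,-45,0.3],"spin": 2.6}]'

```text
clock: 25.62
eef_pos: [0.5379, -0.3079, 0.2729]
tool_rot: [-0.004, 1.0, 0.0, -0.0]
contact_force: [-0.2, -0.5, -2.7]
opening: 0.0101
```

Run:
```python
from h import *
go((.54,-.305,.208,180.6))
```

```text
t 25.62 tcp [ 0.5379 -0.3079  0.2729] F [-0.2 -0.5 -2.7] open 0.0101
[[-1.0, -0.008, -0.001], [-0.008, 1.0, 0.0], [0.001, 0.0, -1.0]]
q [ 1.13  0.62 -1.02  1.67  0.57  1.17  1.54]
yaw x -179.52
(0.54, -0.305, 0.208, 180.6) ->cm [-0.21  0.29  6.49] spin -0.1
```

>>> arm_command --targets '[{"jaw": 1,"linear": [-0.2,0.3,3],"spin": 0},{"jaw": 1,"linear": [-0.2,0.3,5],"spin": 0},{"jaw": 1,"linear": [-0.2,0.3,6],"spin": 0},{"jaw": 1,"linear": [-0.2,0.3,6.5],"spin": 0},{"jaw": 1,"linear": [-0.2,0.3,6.5],"spin": 0},{"jaw": -0.1,"linear": [-0.2,0.3,6.5],"spin": 0},{"jaw": -0.1,"linear": [-0.2,0.3,6.5],"spin": 0},{"jaw": -0.1,"linear": [-0.2,0.3,6.5],"spin": 0},{"jaw": -0.1,"linear": [-0.2,0.3,6.5],"spin": 0},{"jaw": -0.1,"linear": [-0.2,0.3,1],"spin": 0}]'

```text
clock: 26.88
eef_pos: [0.5387, -0.3032, 0.2606]
tool_rot: [-0.005, 1.0, 0.002, -0.003]
contact_force: [0.3, -1.2, 1.0]
opening: 0.0482
```

Run:
```python
from h import *
go((.54,-.305,.30,180.6),(.60,-.2,.30,183.4),(.634,0,.30,183.4),(.618,.222,.30,183.4))
```

```text
t 26.88 tcp [ 0.5387 -0.3032  0.2606] F [ 0.3 -1.2  1. ] open 0.0482
[[-1.0, -0.009, -0.007], [-0.009, 1.0, 0.003], [0.007, 0.003, -1.0]]
q [ 1.11  0.64 -1.01  1.69  0.58  1.16  1.52]
yaw x -179.48
(0.54, -0.305, 0.3, 180.6) ->cm [-0.1  -0.17 -3.94] spin -0.1
(0.6, -0.2, 0.3, 183.4) ->cm [-6.2  10.27 -3.95] spin -2.9
(0.634, 0, 0.3, 183.4) ->cm [-9.78 30.24 -3.91] spin -2.9
(0.618, 0.222, 0.3, 183.4) ->cm [-8.38 52.45 -3.82] spin -2.9
```

>>> arm_command --targets '[{"jaw": -0.1,"linear": [-0.1,-0.2,-4],"spin": 0},{"jaw": -0.1,"linear": [-3,5,-4],"spin": 0},{"jaw": -0.1,"linear": [-6,10.5,-4],"spin": -1},{"jaw": -0.1,"linear": [-7,16.5,-4],"spin": -2},{"jaw": -0.1,"linear": [-8,22.5,-4],"spin": -2.9},{"jaw": -0.1,"linear": [-9,28.5,-4],"spin": -2.9},{"jaw": -0.1,"linear": [-9,34.5,-4],"spin": -2.9},{"jaw": -0.1,"linear": [-8.6,40.5,-4],"spin": -2.9},{"jaw": -0.1,"linear": [-8.4,46.5,-4],"spin": -2.9},{"jaw": -0.1,"linear": [-8.4,52.4,-3.8],"spin": -2.9}]'

```text
clock: 28.12
eef_pos: [0.6199, 0.2236, 0.3019]
tool_rot: [-0.03, 1.0, -0.0, 0.0]
contact_force: [1.1, -0.9, 0.8]
opening: 0.0483
```

Run:
```python
from h import *
go((.618,.222,.222,183.4))
s=snapshot('top'); plates(s)
X=cloud(s); print("roller",X[196:206,304:316,2].max().round(3))
```

```text
t 28.12 tcp [0.6199 0.2236 0.3019] F [ 1.1 -0.9  0.8] open 0.0483
[[-0.998, -0.06, 0.001], [-0.06, 0.998, -0.0], [-0.001, -0.0, -1.0]]
q [ 0.23  0.66 -1.02  1.55  0.58  1.27  0.75]
yaw x -176.58
(0.618, 0.222, 0.222, 183.4) ->cm [ 0.2  -0.15  7.99] spin 0.0
plate [611. 220.] [45.  9.] 1.8 0.175
plate [604. 295.] [41.  9.] 4.3 0.175
plate [ 541. -302.] [58. 12.] 3.0 0.162
roller 0.687
```

>>> arm_command --targets '[{"jaw": -0.1,"linear": [0.2,-0.1,2.5],"spin": 0},{"jaw": -0.1,"linear": [0.2,-0.1,5.5],"spin": 0},{"jaw": -0.1,"linear": [0.2,-0.1,8],"spin": 0},{"jaw": -0.1,"linear": [0.2,-0.1,8],"spin": 0},{"jaw": 1,"linear": [0.2,-0.1,8],"spin": 0},{"jaw": 1,"linear": [0.2,-0.1,8],"spin": 0},{"jaw": 1,"linear": [0.2,-0.1,8],"spin": 0},{"jaw": 1,"linear": [0.2,-0.1,8],"spin": 0},{"jaw": 1,"linear": [0.2,-0.1,8],"spin": 0},{"jaw": 1,"linear": [0.2,-0.1,8],"spin": 0}]'

```text
clock: 29.42
eef_pos: [0.6182, 0.2208, 0.2219]
tool_rot: [-0.03, 1.0, 0.0, 0.0]
contact_force: [-0.0, -0.3, 1.2]
opening: 0.0099
```

>>> arm_command --targets '[{"jaw": 1,"linear": [0,0,0],"spin": 0},{"jaw": 1,"linear": [0,0,-1],"spin": 0},{"jaw": 1,"linear": [0,0,-2.5],"spin": 0},{"jaw": 1,"linear": [0,0,-4],"spin": 0},{"jaw": 1,"linear": [-0.5,0,-5.5],"spin": 0},{"jaw": 1,"linear": [-1.5,0,-5.5],"spin": 0},{"jaw": 1,"linear": [-1.5,0,-5.5],"spin": 0}]'

```text
clock: 30.3
eef_pos: [0.6341, 0.221, 0.2762]
tool_rot: [-0.029, 1.0, -0.0, -0.0]
contact_force: [0.0, 0.6, -2.9]
opening: 0.01
```

Run:
```python
from h import *
go((.637,-.03,.275,183.4),(.60,-.15,.275,180.6),(.54,-.224,.275,180.6))
```

```text
t 30.3 tcp [0.6341 0.221  0.2762] F [ 0.   0.6 -2.9] open 0.01
[[-0.998, -0.059, -0.0], [-0.059, 0.998, -0.0], [0.0, -0.0, -1.0]]
q [ 0.21  0.7  -1.    1.54  0.61  1.24  0.75]
yaw x -176.64
(0.637, -0.03, 0.275, 183.4) ->cm [  1.18 -25.08   0.12] spin -0.0
(0.6, -0.15, 0.275, 180.6) ->cm [  5.57 -36.84   0.12] spin 2.8
(0.54, -0.224, 0.275, 180.6) ->cm [ 12.   -43.88   0.13] spin 2.8
```

>>> arm_command --targets '[{"jaw": 1,"linear": [0.2,-3.5,0],"spin": 0},{"jaw": 1,"linear": [0.4,-8.5,0],"spin": 0},{"jaw": 1,"linear": [0.6,-13.5,0],"spin": 0},{"jaw": 1,"linear": [0.9,-18.5,0],"spin": 0},{"jaw": 1,"linear": [1.2,-23.5,0],"spin": 0},{"jaw": 1,"linear": [1.8,-28,0],"spin": 0},{"jaw": 1,"linear": [3.5,-32.5,0],"spin": 1},{"jaw": 1,"linear": [5.6,-36.8,0],"spin": 2},{"jaw": 1,"linear": [9,-41,0],"spin": 2.8},{"jaw": 1,"linear": [12,-43.9,0],"spin": 2.8}]'

```text
clock: 31.55
eef_pos: [0.5379, -0.2263, 0.2756]
tool_rot: [-0.004, 1.0, 0.0, -0.001]
contact_force: [-0.4, -0.2, -2.4]
opening: 0.0101
```

Run:
```python
from h import *
go((.54,-.224,.208,180.6))
```

```text
t 31.55 tcp [ 0.5379 -0.2263  0.2756] F [-0.4 -0.2 -2.4] open 0.0101
[[-1.0, -0.009, -0.002], [-0.009, 1.0, 0.0], [0.002, 0.0, -1.0]]
q [ 1.06  0.57 -1.06  1.76  0.54  1.14  1.41]
yaw x -179.5
(0.54, -0.224, 0.208, 180.6) ->cm [-0.22  0.22  6.76] spin -0.1
```

>>> arm_command --targets '[{"jaw": 1,"linear": [-0.2,0.2,3],"spin": 0},{"jaw": 1,"linear": [-0.2,0.2,5],"spin": 0},{"jaw": 1,"linear": [-0.2,0.2,6.2],"spin": 0},{"jaw": 1,"linear": [-0.2,0.2,6.8],"spin": 0},{"jaw": 1,"linear": [-0.2,0.2,6.8],"spin": 0},{"jaw": -0.1,"linear": [-0.2,0.2,6.8],"spin": 0},{"jaw": -0.1,"linear": [-0.2,0.2,6.8],"spin": 0},{"jaw": -0.1,"linear": [-0.2,0.2,6.8],"spin": 0},{"jaw": -0.1,"linear": [-0.2,0.2,6.8],"spin": 0},{"jaw": -0.1,"linear": [-0.2,0.2,1],"spin": 0}]'

```text
clock: 32.8
eef_pos: [0.5393, -0.2222, 0.2637]
tool_rot: [-0.005, 1.0, 0.001, -0.004]
contact_force: [0.3, -1.2, 0.8]
opening: 0.0484
```

Run:
```python
from h import *
go((.60,-.12,.30,183.4),(.634,0,.30,183.4),(.6155,.296,.30,183.4))
```

```text
t 32.8 tcp [ 0.5393 -0.2222  0.2637] F [ 0.3 -1.2  0.8] open 0.0484
[[-1.0, -0.011, -0.007], [-0.011, 1.0, 0.003], [0.007, 0.003, -1.0]]
q [ 1.04  0.58 -1.05  1.77  0.55  1.13  1.4 ]
yaw x -179.38
(0.6, -0.12, 0.3, 183.4) ->cm [-6.15 10.17 -3.64] spin -2.8
(0.634, 0, 0.3, 183.4) ->cm [-9.68 22.13 -3.63] spin -2.8
(0.6155, 0.296, 0.3, 183.4) ->cm [-8.15 51.75 -3.54] spin -2.8
```

>>> arm_command --targets '[{"jaw": -0.1,"linear": [0,0,-4],"spin": 0},{"jaw": -0.1,"linear": [-3,5,-4],"spin": 0},{"jaw": -0.1,"linear": [-6,10,-4],"spin": -1},{"jaw": -0.1,"linear": [-7.5,16,-4],"spin": -2},{"jaw": -0.1,"linear": [-9,22,-4],"spin": -2.8},{"jaw": -0.1,"linear": [-9,28,-4],"spin": -2.8},{"jaw": -0.1,"linear": [-9,34,-4],"spin": -2.8},{"jaw": -0.1,"linear": [-8.6,40,-4],"spin": -2.8},{"jaw": -0.1,"linear": [-8.2,46,-4],"spin": -2.8},{"jaw": -0.1,"linear": [-8.1,51.8,-3.6],"spin": -2.8}]'

```text
clock: 34.05
eef_pos: [0.6166, 0.299, 0.303]
tool_rot: [-0.03, 1.0, 0.0, 0.0]
contact_force: [1.2, -0.5, -0.6]
opening: 0.0482
```

Run:
```python
from h import *
go((.6145,.296,.222,183.4))
s=snapshot('top'); plates(s)
```

```text
t 34.05 tcp [0.6166 0.299  0.303 ] F [ 1.2 -0.5 -0.6] open 0.0482
[[-0.998, -0.06, 0.001], [-0.06, 0.998, 0.0], [-0.001, 0.0, -1.0]]
q [ 0.09  0.7  -1.01  1.48  0.6   1.3   0.65]
yaw x -176.57
(0.6145, 0.296, 0.222, 183.4) ->cm [ 0.24 -0.29  8.1 ] spin 0.0
plate [603. 295.] [39.  9.] 2.5 0.174
plate [ 542. -220.] [58. 10.] 0.1 0.162
plate [ 541. -302.] [11. 59.] 89.5 0.162
```

>>> arm_command --targets '[{"jaw": -0.1,"linear": [0.2,-0.2,2.5],"spin": 0},{"jaw": -0.1,"linear": [0.2,-0.2,5.5],"spin": 0},{"jaw": -0.1,"linear": [0.2,-0.2,8],"spin": 0},{"jaw": -0.1,"linear": [0.2,-0.2,8],"spin": 0},{"jaw": 1,"linear": [0.2,-0.2,8],"spin": 0},{"jaw": 1,"linear": [0.2,-0.2,8],"spin": 0},{"jaw": 1,"linear": [0.2,-0.2,8],"spin": 0},{"jaw": 1,"linear": [0.2,-0.2,8],"spin": 0},{"jaw": 1,"linear": [0.2,-0.2,8],"spin": 0},{"jaw": 1,"linear": [0.2,-0.2,8],"spin": 0}]'

```text
clock: 35.35
eef_pos: [0.615, 0.2952, 0.2229]
tool_rot: [-0.03, 1.0, 0.0, 0.0]
contact_force: [0.3, 0.7, 1.5]
opening: 0.01
```

>>> arm_command --targets '[{"jaw": 1,"linear": [0,0,0],"spin": 0},{"jaw": 1,"linear": [0,0,-1],"spin": 0},{"jaw": 1,"linear": [0,0,-2.5],"spin": 0},{"jaw": 1,"linear": [0,0,-4],"spin": 0},{"jaw": 1,"linear": [-0.5,0,-5.5],"spin": 0},{"jaw": 1,"linear": [-1.5,-2,-5.5],"spin": 0},{"jaw": 1,"linear": [-1.5,-5,-5.5],"spin": 0},{"jaw": 1,"linear": [-1.5,-8,-5.5],"spin": 0}]'

```text
clock: 36.35
eef_pos: [0.6358, 0.2129, 0.2768]
tool_rot: [-0.029, 1.0, -0.001, -0.0]
contact_force: [0.4, -0.5, -4.3]
opening: 0.0098
```

Run:
```python
from h import *
go((.637,-.03,.275,183.4),(.60,-.09,.275,180.6),(.54,-.142,.275,180.6))
```

```text
t 36.35 tcp [0.6358 0.2129 0.2768] F [ 0.4 -0.5 -4.3] open 0.0098
[[-0.998, -0.058, -0.0], [-0.058, 0.998, -0.001], [0.001, -0.001, -1.0]]
q [ 0.23  0.7  -1.    1.54  0.61  1.24  0.76]
yaw x -176.66
(0.637, -0.03, 0.275, 183.4) ->cm [  1.29 -24.26   0.22] spin -0.1
(0.6, -0.09, 0.275, 180.6) ->cm [  5.33 -30.03   0.23] spin 2.7
(0.54, -0.142, 0.275, 180.6) ->cm [ 11.62 -34.88   0.24] spin 2.7
```

>>> arm_command --targets '[{"jaw": 1,"linear": [0.2,-4.5,0],"spin": 0},{"jaw": 1,"linear": [0.4,-9.5,0],"spin": 0},{"jaw": 1,"linear": [0.7,-14.5,0],"spin": 0},{"jaw": 1,"linear": [1,-19.5,0],"spin": 0},{"jaw": 1,"linear": [1.3,-24.5,0],"spin": 0},{"jaw": 1,"linear": [2,-29,0],"spin": 1},{"jaw": 1,"linear": [5,-32,0],"spin": 2},{"jaw": 1,"linear": [9,-34,0],"spin": 2.7},{"jaw": 1,"linear": [11.6,-34.8,0],"spin": 2.7},{"jaw": 1,"linear": [11.6,-34.8,0],"spin": 2.7}]'

```text
clock: 37.6
eef_pos: [0.5377, -0.1418, 0.277]
tool_rot: [-0.004, 1.0, -0.001, -0.001]
contact_force: [0.1, -0.2, -4.5]
opening: 0.01
```

Run:
```python
from h import *
go((.54,-.142,.208,180.6))
```

```text
t 37.6 tcp [ 0.5377 -0.1418  0.277 ] F [ 0.1 -0.2 -4.5] open 0.01
[[-1.0, -0.009, -0.002], [-0.009, 1.0, -0.002], [0.002, -0.002, -1.0]]
q [ 0.96  0.53 -1.09  1.82  0.52  1.12  1.27]
yaw x -179.51
(0.54, -0.142, 0.208, 180.6) ->cm [-0.25 -0.01  6.9 ] spin -0.1
```

>>> arm_command --targets '[{"jaw": 1,"linear": [-0.2,0,3],"spin": 0},{"jaw": 1,"linear": [-0.2,0,5],"spin": 0},{"jaw": 1,"linear": [-0.2,0,6.2],"spin": 0},{"jaw": 1,"linear": [-0.2,0,6.9],"spin": 0},{"jaw": 1,"linear": [-0.2,0,6.9],"spin": 0},{"jaw": -0.1,"linear": [-0.2,0,6.9],"spin": 0},{"jaw": -0.1,"linear": [-0.2,0,6.9],"spin": 0},{"jaw": -0.1,"linear": [-0.2,0,6.9],"spin": 0},{"jaw": -0.1,"linear": [-0.2,0,6.9],"spin": 0},{"jaw": -0.1,"linear": [-0.2,0,1],"spin": 0}]'

```text
clock: 38.85
eef_pos: [0.5396, -0.139, 0.2649]
tool_rot: [-0.006, 1.0, 0.001, -0.004]
contact_force: [0.4, 0.1, 0.4]
opening: 0.048
```

>>> arm_command --targets '[{"jaw": -0.1,"linear": [0,0,-4],"spin": 0},{"jaw": -0.1,"linear": [0,5,-4],"spin": -1},{"jaw": -0.1,"linear": [0,10,-4],"spin": -2},{"jaw": -0.1,"linear": [1,16,-4],"spin": -3},{"jaw": -0.1,"linear": [4,20,-4],"spin": -3},{"jaw": -0.1,"linear": [4,20,-4],"spin": -3},{"jaw": -0.1,"linear": [4,20,-4],"spin": -3}]'

```text
clock: 39.72
eef_pos: [0.4996, 0.0605, 0.3077]
tool_rot: [-0.032, 0.999, -0.0, 0.0]
contact_force: [0.0, 0.6, 0.3]
opening: 0.0482
```

Run:
```python
from h import *
go((.5555,.003,.27,183.4))
s=snapshot('top'); plates(s); lids(s); X=cloud(s);hsv=cv2.cvtColor(s["img"],cv2.COLOR_RGB2HSV).astype(int);H,S,V=[hsv[...,i] for i in range(3)]
m=(H>5)&(H<25)&(S>70)&(X[...,2]>.07)&(X[...,2]<.16); m[:,:270]=0; m[:,350:]=0; m[230:]=0
p=X[m]
for a in(.075,.1),(.13,.16):
  q=p[(p[:,2]>a[0])&(p[:,2]<a[1])]; 
  if len(q)>4: print(a,cv2.minAreaRect(q[:,:2].astype(np.float32)*1000))
s=snapshot('scene'); save(s,'d1.png',(160,110,470,270),2.5)
```

```text
t 39.73 tcp [0.4996 0.0605 0.3077] F [0.  0.6 0.3] open 0.0482
[[-0.998, -0.065, 0.0], [-0.065, 0.998, -0.001], [-0.0, -0.001, -1.0]]
q [ 0.71  0.42 -1.19  1.9   0.43  1.12  0.99]
yaw x -176.3
(0.5555, 0.003, 0.27, 183.4) ->cm [-5.21 -6.09  3.78] spin 0.3
plate [ 541. -137.] [60. 10.] 0.8 0.162
plate [ 541. -221.] [58. 12.] 0.7 0.161
plate [ 541. -302.] [12. 58.] 88.7 0.16
lid [355 181   6   6  28] [357.1 183.8] z.063 [ 0.577 -0.129] z.024 [ 0.586 -0.134]
lid [367 181   4   6  18] [368.1 183.5] z.063 [ 0.578 -0.164] z.024 [ 0.587 -0.17 ]
lid [382 181   6   6  29] [384.3 183.3] z.063 [ 0.578 -0.215] z.024 [ 0.587 -0.223]
lid [408 181   7   6  29] [411.1 183.3] z.063 [ 0.577 -0.3  ] z.024 [ 0.586 -0.31 ]
lid [355 189   6   6  32] [357.5 191.5] z.063 [ 0.552 -0.129] z.024 [ 0.561 -0.134]
lid [367 188   4   7  18] [368.6 190.9] z.063 [ 0.554 -0.164] z.024 [ 0.562 -0.17 ]
lid [382 188   6   6  30] [385.  190.6] z.063 [ 0.554 -0.216] z.024 [ 0.563 -0.224]
lid [409 188   6   6  31] [411.7 190.7] z.063 [ 0.553 -0.301] z.024 [ 0.562 -0.311]
lid [356 196   6   7  26] [358.5 198.8] z.063 [ 0.529 -0.132] z.024 [ 0.536 -0.136]
lid [366 196   6   6  21] [368.4 199. ] z.063 [ 0.528 -0.163] z.024 [ 0.535 -0.169]
lid [383 196   6   6  31] [385.5 198.4] z.063 [ 0.529 -0.217] z.024 [ 0.537 -0.224]
lid [394 196   5   6  20] [396.  198.6] z.063 [ 0.528 -0.25 ] z.024 [ 0.536 -0.258]
lid [409 196   7   6  34] [412.3 198.6] z.063 [ 0.528 -0.301] z.024 [ 0.536 -0.311]
lid [421 196   5   6  17] [423.2 199. ] z.063 [ 0.526 -0.336] z.024 [ 0.534 -0.347]
lid [395 236  10  10  54] [399.8 240. ] z.063 [ 0.398 -0.255] z.024 [ 0.402 -0.264]
lid [407 236  14  13 142] [413.5 242. ] z.063 [ 0.391 -0.297] z.024 [ 0.395 -0.307]
```

View pics/d1.png

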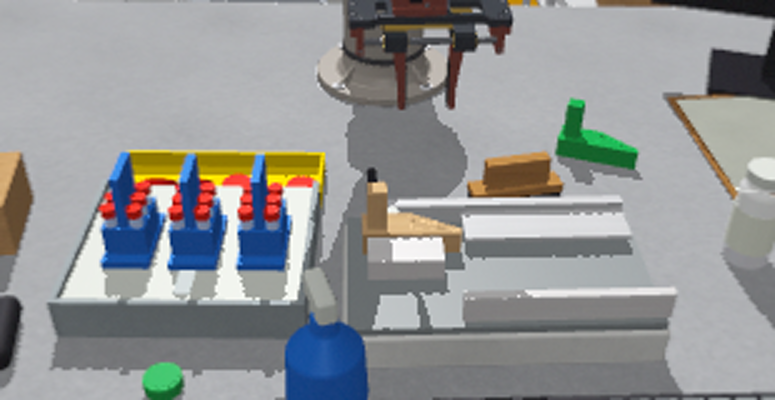

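All three racks stand upright on the deck. The wedge is in the channel at crop (400,225) and the brush is on the desk. Now I'll pull the wedge.

>>> arm_command --targets '[{"jaw": -0.1,"linear": [-3,-3.5,0],"spin": 0.3},{"jaw": -0.1,"linear": [-5.2,-6.1,0],"spin": 0.3},{"jaw": -0.1,"linear": [-5.2,-6.1,2],"spin": 0.3},{"jaw": -0.1,"linear": [-5.2,-6.1,3.8],"spin": 0.3},{"jaw": -0.1,"linear": [-5.2,-6.1,3.8],"spin": 0.3},{"jaw": -0.1,"linear": [-5.2,-6.1,3.8],"spin": 0.3}]'

```text
clock: 40.58
eef_pos: [0.5549, 0.0044, 0.2699]
tool_rot: [-0.031, 1.0, 0.0, 0.0]
contact_force: [-0.2, 0.2, 0.8]
opening: 0.0483
```

Run:
```python
from h import *
go((.5555,.003,.187,183.4))
```

```text
t 40.58 tcp [0.5549 0.0044 0.2699] F [-0.2  0.2  0.8] open 0.0483
[[-0.998, -0.061, 0.0], [-0.061, 0.998, 0.0], [-0.0, 0.0, -1.0]]
q [ 0.7   0.54 -1.09  1.83  0.54  1.11  1.04]
yaw x -176.49
(0.5555, 0.003, 0.187, 183.4) ->cm [-0.05 -0.15  8.29] spin 0.1
```

>>> arm_command --targets '[{"jaw": -0.1,"linear": [0,-0.1,3],"spin": 0},{"jaw": -0.1,"linear": [0,-0.1,6],"spin": 0},{"jaw": -0.1,"linear": [0,-0.1,8.3],"spin": 0},{"jaw": -0.1,"linear": [0,-0.1,8.3],"spin": 0},{"jaw": 1,"linear": [0,-0.1,8.3],"spin": 0},{"jaw": 1,"linear": [0,-0.1,8.3],"spin": 0},{"jaw": 1,"linear": [0,-0.1,8.3],"spin": 0},{"jaw": 1,"linear": [0,-0.1,8.3],"spin": 0},{"jaw": 1,"linear": [0,-0.1,8.3],"spin": 0}]'

```text
clock: 41.7
eef_pos: [0.5556, 0.0031, 0.1874]
tool_rot: [-0.03, 1.0, 0.0, 0.001]
contact_force: [-1.1, 1.0, 6.0]
opening: 0.0237
```

>>> arm_command --targets '[{"jaw": 1,"linear": [0,0,-1],"spin": 0},{"jaw": 1,"linear": [0,0,-3],"spin": 0},{"jaw": 1,"linear": [0,0,-5.5],"spin": 0},{"jaw": 1,"linear": [0,0,-8],"spin": 0},{"jaw": 1,"linear": [0,0,-10],"spin": 0},{"jaw": 1,"linear": [0,0,-10],"spin": 0}]'

```text
clock: 42.45
eef_pos: [0.5555, 0.0026, 0.2879]
tool_rot: [-0.03, 1.0, -0.0, 0.001]
contact_force: [0.3, -0.3, -1.3]
opening: 0.0239
```

Run:
```python
from h import *
go((.475,0,.285,180),(.46,.10,.285,180),(.376,.312,.285,180))
s=snapshot('scene'); save(s,'e1.png',(160,110,470,270),2.5)
```

```text
t 42.45 tcp [0.5555 0.0026 0.2879] F [ 0.3 -0.3 -1.3] open 0.0239
[[-0.998, -0.059, 0.002], [-0.059, 0.998, -0.001], [-0.002, -0.001, -1.0]]
q [ 0.72  0.52 -1.11  1.81  0.52  1.13  1.06]
yaw x -176.6
(0.475, 0, 0.285, 180) ->cm [8.06 0.22 0.28] spin 3.4
(0.46, 0.1, 0.285, 180) ->cm [ 8.96 10.29  0.27] spin 3.4
(0.376, 0.312, 0.285, 180) ->cm [16.09 31.95  0.24] spin 3.4
```

View pics/e1.png

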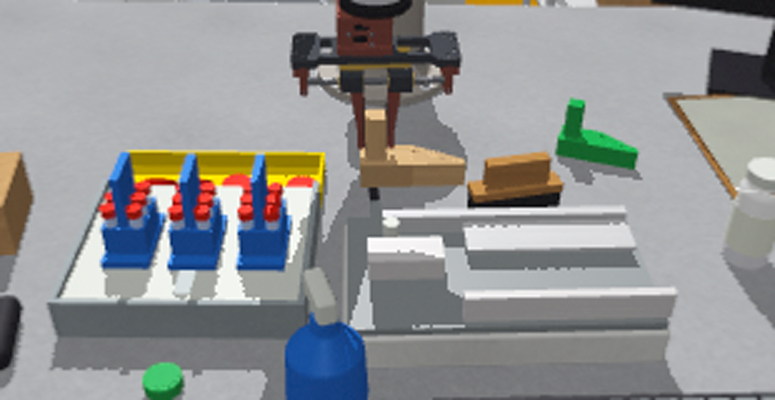

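The wedge is out and the clamp bar is shut. I'm returning the wedge to its old spot on the desk.

>>> arm_command --targets '[{"jaw": 1,"linear": [4,0.1,0],"spin": 1},{"jaw": 1,"linear": [8,0.2,0],"spin": 2},{"jaw": 1,"linear": [8.5,5.5,0],"spin": 3.4},{"jaw": 1,"linear": [9,11,0],"spin": 3.4},{"jaw": 1,"linear": [10.5,16,0],"spin": 3.4},{"jaw": 1,"linear": [12.5,21,0],"spin": 3.4},{"jaw": 1,"linear": [14.5,26,0],"spin": 3.4},{"jaw": 1,"linear": [16.1,31,0.2],"spin": 3.4},{"jaw": 1,"linear": [16.1,32,4],"spin": 3.4},{"jaw": 1,"linear": [16.1,32,8],"spin": 3.4}]'

```text
clock: 43.75
eef_pos: [0.3745, 0.3134, 0.2051]
tool_rot: [-0.001, 1.0, 0.0, -0.0]
contact_force: [0.5, -0.8, -1.7]
opening: 0.0241
```

Run:
```python
from h import *
go((.376,.312,.124,180))
```

```text
t 43.75 tcp [0.3745 0.3134 0.2051] F [ 0.5 -0.8 -1.7] open 0.0241
[[-1.0, -0.003, -0.0], [-0.003, 1.0, 0.0], [0.0, 0.0, -1.0]]
q [ 0.03  0.52 -1.07  2.03  0.57  0.93  0.23]
yaw x -179.83
(0.376, 0.312, 0.124, 180) ->cm [-0.15 -0.14  8.11] spin 0.2
```

>>> arm_command --targets '[{"jaw": 1,"linear": [0,0,4],"spin": 0},{"jaw": 1,"linear": [0,0,6.5],"spin": 0},{"jaw": 1,"linear": [0,0,8],"spin": 0},{"jaw": 1,"linear": [0,0,8],"spin": 0},{"jaw": -0.3,"linear": [0,0,8],"spin": 0},{"jaw": -0.3,"linear": [0,0,8],"spin": 0},{"jaw": -0.3,"linear": [0,0,8],"spin": 0},{"jaw": -0.3,"linear": [0,0,8],"spin": 0},{"jaw": -0.3,"linear": [0,0,4],"spin": 0},{"jaw": -0.3,"linear": [0,0,-1],"spin": 0}]'

```text
clock: 45.0
eef_pos: [0.3748, 0.312, 0.2171]
tool_rot: [-0.0, 1.0, -0.001, -0.001]
contact_force: [0.8, 0.0, -0.4]
opening: 0.0571
```

>>> arm_command --targets '[{"jaw": -0.3,"linear": [0,0,-5],"spin": 0},{"jaw": -0.3,"linear": [-4,-4,-9],"spin": 0},{"jaw": -0.3,"linear": [-8,-8,-9],"spin": 0},{"jaw": -0.3,"linear": [-12,-10,-9],"spin": 0},{"jaw": -0.3,"linear": [-16,-10,-9],"spin": 0},{"jaw": -0.3,"linear": [-16,-10,-9],"spin": 0},{"jaw": -0.3,"linear": [-16,-10,-9],"spin": 0}]'

```text
clock: 45.88
eef_pos: [0.5344, 0.2131, 0.3065]
tool_rot: [-0.001, 1.0, 0.0, -0.0]
contact_force: [-0.2, -1.3, 0.4]
opening: 0.057
```

Run:
```python
from h import *
st(); s=snapshot('top'); plates(s); X=cloud(s); save(s,'f_top.png',(150,110,450,310),2.6)
hsv=cv2.cvtColor(s["img"],cv2.COLOR_RGB2HSV).astype(int);H,S,V=[hsv[...,i] for i in range(3)]
w=(H>5)&(H<25)&(S>90); w[:235]=0
for n,u0,u1,zl,zh in(("wedge",180,232,.02,.042),("post",180,232,.07,.1),("rib",232,285,.075,.1)):
  M=w&(X[...,2]>zl)&(X[...,2]<zh); M[:,:u0]=0;M[:,u1:]=0; p=X[M]
  if len(p)>4:print(n,cv2.minAreaRect(p[:,:2].astype(np.float32)*1000),np.median(p[:,2]))
m=((H<8)|(H>172))&(S>150)&(V>60)&(X[...,2]<.042)&(X[...,2]>.003); m[:,:338]=0;m[:,442:]=0
k,l,q,c=cv2.connectedComponentsWithStats(m.astype(np.uint8))
for i in range(1,k):
  if q[i,4]>15: print("lid",onplane(s,[c[i]],.024)[0,:2].round(3),"top z",np.median(X[l==i][:,2]).round(3))
```

```text
t 45.88 tcp [0.5344 0.2131 0.3065] F [-0.2 -1.3  0.4] open 0.057
[[-1.0, -0.002, -0.001], [-0.002, 1.0, 0.0], [0.001, 0.0, -1.0]]
plate [ 541. -137.] [60. 10.] 0.4 0.162
plate [ 542. -221.] [12. 57.] 90.0 0.162
plate [ 541. -302.] [58. 12.] 1.0 0.161
wedge ((374.8008117675781, 352.99371337890625), (119.07906341552734, 41.44692611694336), 89.48104858398438) 0.029876776615693258
post ((373.0373229980469, 311.5543518066406), (21.459720611572266, 24.625877380371094), 0.209558367729187) 0.08412316948392323
rib ((399.8492431640625, 191.3259735107422), (22.865604400634766, 89.716796875), 14.046074867248535) 0.08745934505669337
lid [ 0.396 -0.306] top z 0.037
lid [ 0.392 -0.269] top z 0.036
```

View pics/f_top.png

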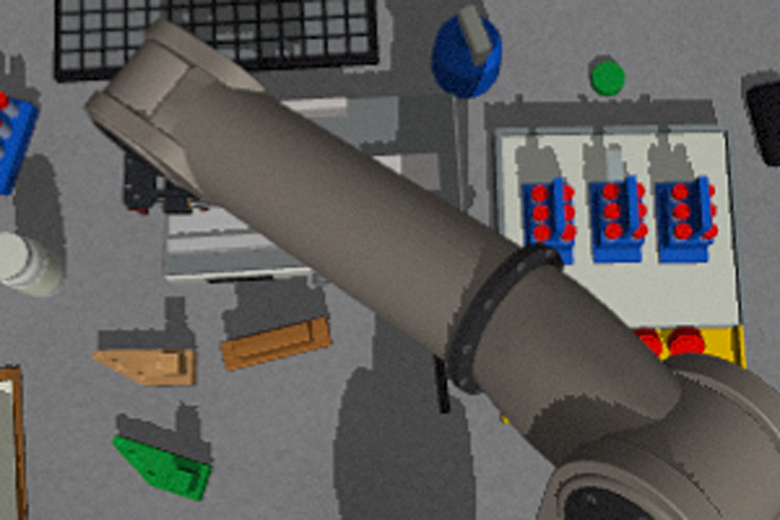

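Two lids near the deck edge read a top height of about 0.037, so they may be leaning. I'll clear the view and check.

>>> arm_command --targets '[{"jaw": -0.3,"linear": [10,0,0],"spin": 80},{"jaw": -0.3,"linear": [10,0,0],"spin": 80},{"jaw": -0.3,"linear": [10,0,0],"spin": 80},{"jaw": -0.3,"linear": [10,0,0],"spin": 80},{"jaw": -0.3,"linear": [10,0,0],"spin": 80},{"jaw": -0.3,"linear": [10,0,0],"spin": 80},{"jaw": -0.3,"linear": [10,0,0],"spin": 80},{"jaw": -0.3,"linear": [10,0,0],"spin": 80},{"jaw": -0.3,"linear": [10,0,0],"spin": 80}]'

```text
clock: 47.05
eef_pos: [0.4342, 0.2128, 0.3068]
tool_rot: [0.642, 0.767, -0.0, 0.0]
contact_force: [0.0, -1.1, 0.5]
opening: 0.0571
```

Run:
```python
from h import *
st(); s=snapshot('top'); X=cloud(s); save(s,'g_top.png',(335,150,445,280),5)
hsv=cv2.cvtColor(s["img"],cv2.COLOR_RGB2HSV).astype(int);H,S,V=[hsv[...,i] for i in range(3)]
m=((H<8)|(H>172))&(S>150)&(V>60); m[:225]=0; m[:,:338]=0;m[:,442:]=0
k,l,q,c=cv2.connectedComponentsWithStats(m.astype(np.uint8))
for i in range(1,k):
  if q[i,4]>15:
    p=X[l==i]; A=np.c_[p[:,:2]-p[:,:2].mean(0),np.ones(len(p))]; g=np.linalg.lstsq(A,p[:,2],rcond=None)[0]
    print("lid",len(p),p.mean(0).round(3),"range",p.min(0).round(3),p.max(0).round(3),"slope",g.round(2))
```

```text
t 47.05 tcp [0.4342 0.2128 0.3068] F [ 0.  -1.1  0.5] open 0.0571
[[-0.177, 0.984, 0.0], [0.984, 0.177, -0.001], [-0.001, 0.0, -1.0]]
lid 140 [ 0.393 -0.252  0.037] range [ 0.374 -0.274  0.02 ] [ 0.413 -0.233  0.051] slope [ 0.62 -0.06  0.04]
lid 143 [ 0.394 -0.304  0.037] range [ 0.376 -0.326  0.017] [ 0.413 -0.283  0.051] slope [ 0.61 -0.09  0.04]
lid 138 [ 0.377 -0.109  0.024] range [ 0.356 -0.13   0.017] [ 0.397 -0.088  0.031] slope [0.01 0.01 0.02]
lid 141 [ 0.373 -0.198  0.034] range [ 0.267 -0.222  0.016] [0.393 0.031 1.367] slope [-1.79  3.82  0.03]
```

View pics/g_top.png

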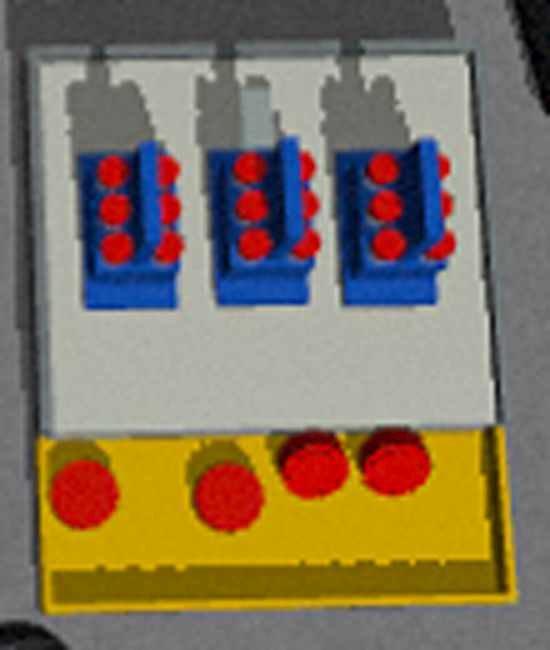

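Two lids lean against the deck edge at about 32°. Their underside centres are at z≈0.022 and tray x≈+0.043, within the limits, and the other two lie flat. Everything else is in place, so I'm handing in.

```bash
python3 -c "
from h import *
print(order.hand_in()); st()"
```

```text
the job is handed in; nothing more can be done
None
the job is handed in; nothing more can be done
```

I swept all four lids into the tray with the brush in two passes and wedged the clamp open. I then moved all three racks onto the deck, pulled the wedge, set brush and wedge back on the desk, and handed in at about 47 s. The hand-in gives no verdict.

**Last checks:**
- **Racks:** all three stand upright on the deck at x≈0.541, y≈-0.137, -0.221 and -0.302. Their handle tops read about 0.162 m, which fits standing on the deck.
- **Clamp:** it looked shut in the picture taken after the wedge came out. I did not measure its travel.
- **Wedge and brush:** the wedge lies at (0.375, 0.353) and the brush stands at (0.400, 0.191), both on the desk.
- **Lids:** two lie flat in the tray. The other two lean about 32° against the deck edge; I work out their underside centres at z≈0.022 and tray x≈+0.043, inside the limits, so I left them.
- **Bystanders:** nothing touched them as far as the pictures show. I did not re-measure their positions at the end.

One lid slid about 40 mm along the tray mid-run, probably the announced knock, and stayed inside. I saw no grip slip.

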